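Set a swivel clamp and file the end of a leaning bar

TASK

Turn the swivel clamp by its post until the scale reads 30 degrees against the index line. Then take the hand file from the mat, lay it flat on the slanting end of the clamped bar and give it at least three forward strokes, toe leading, each sweeping at least the middle 60 mm of the file across the bar, pressing enough to sink the bar 3 to 8 mm into its sprung holder on every stroke and lifting the file clear for each return, never dragging it back. Finally set the file down gently, lengthwise on the mat, and leave the clamp at 30 and the other things on the bench where they are.

Things in the scene. Friction and masses are not known exactly. Their poses are not given: they have to be found in the camera images.
- turntable (a joint): Angle of the swivel clamp's turntable on its fixed foot, rad, positive anticlockwise from above: what the scale reads (30 degrees = 0.524). Range -40 to 92 degrees, starts between -20 and 6; about 0.35 N m of friction holds it where it is left.
- foot: Fixed foot of the swivel clamp: dark disc, 170 mm wide, with a raised block bearing the index line on its rim, robot side. Origin on the swivel axis. The grey turntable on it, 150 mm wide, has black ticks every 10 degrees: the longest, with a dot, is 0; middle-length ticks are -30, 30, 60, 90; readings grow clockwise from the dot, seen from above.
- post (a point): Upright round white post for turning the turntable, 16 mm thick, white part 50 mm tall, top 96 mm above the bench. Point on its axis, 74 mm above the bench. Stands 85 mm from the vertical swivel axis, which passes through the centre of the bar's end, and turns with it. Its x is the forward stroke direction; from the axis it lies 80 degrees anticlockwise of x.
- bar_end (a point): Centre of the flat upper end of the aluminium bar in the clamp, 150 mm above the bench when free. The face is 14 mm along x by 30 mm along y. x: forward stroke direction, level; z: out of the face, leaning 30 degrees from vertical toward +y (a file flat on it is tilted 30 degrees about x). The bar runs 35 mm down -z to its holder. Turns with the turntable.
- bar (a joint): How far the bar is pushed along its length (-z of bar_end) into its sprung holder, m: 0 free, at most 0.014; about 2.6 N to start, then 1.3 N for each mm. bar_end moves with it.
- carriage (a joint): How far the sprung carriage under bar and holder is dragged along x of bar_end by the file's friction, m: 0 at rest, positive forward, 0.6 N for each mm, at most 18 mm either way (usually 4 to 12 mm under a stroke); springs back when the file is lifted. bar_end moves with it.
- file_grip (a point): Hand file, cutting face down: dark steel blade 150 x 30 x 6 mm, its last 25 mm at the toe only 20 mm wide, under an upright wooden grip bar 78 mm long (x), 18 mm wide (y), from 9 to 47 mm above the cutting face; hold its sides. Point: in the grip, over the blade's middle, 30 mm above the cutting face. x: toward the toe; z: away from the cutting face. 0.18 to 0.29 kg.
- file_toe (a point): Tip of the file's toe, on the cutting face, 75 mm along x of the file from its middle; axes as file_grip.
- file: The same file; origin at the middle of its cutting face, 30 mm under file_grip, same axes.
- mat: Thin grey mat fixed on the bench, 210 mm (x) by 130 mm (y), 4 mm thick; origin at the centre of its underside. Between mat and clamp a tall instrument column stands farther back, its front 0.55 m ahead of the robot's base axis: carry things past in front of it.
- bottle_wash: Bystander, to be left alone: white wash bottle with a red spout cap, 172 mm tall; origin under its middle.
- jar: Bystander, to be left alone: screw-lid jar, 50 mm wide and 72 mm tall; origin under its middle.
- beaker: Bystander, to be left alone: glass beaker, 53 mm wide and 70 mm tall; origin under its middle.
- brush: Bystander, to be left alone: wooden-handled brush lying flat, 163 mm long; origin under its middle.
- tape: Bystander, to be left alone: roll of dark tape lying flat, 58 mm wide, 19 mm tall; origin under its middle.

How it is judged:
By the outcome, as a careful person would: the job done as asked, in the order asked, and still so for the second after the job is handed in, with the robot touching nothing.
It also fails if it takes over 72 s, if anything falls off the work surface, if the arm or the gripper's body presses on something with over 40 N, if the wrist force passes 120 N, or if a joint passes its speed limit or range.

ROBOT

A 7-joint arm with a two-finger parallel gripper is mounted at the origin on a cart in front of the work surface, level with it; the furniture and walls round the work are solid. World frame = base frame: x ahead of the robot, y to its left, z up, the work surface at z = 0. Lengths are in m, angles in rad, forces in N, time in s.
With the tool pointing down it reaches from about 0.4 to 0.875 m from the base axis. Payload 19.3 kg.
Tool frame: the origin (TCP) lies between the finger pads; the fingertips stand 11 mm ahead of it and the grasp point (between the pads) lies 8 mm behind it; z points along the fingers, y is the direction in which the jaws open and shut (so a half turn about z gives the same grasp; the last joint's range is limited). The gripper opens to 85 mm and grips with 20 to 120 N. Pads are 22 mm wide; open, the fingers measure 114 mm over their backs; the gripper's body (76 mm by 85 mm) begins 54 mm behind the grasp point. The pads swing forward as they close: fully open they stand 13 mm farther back than shut.
Start: joints at [1.252, 0.521, -0.036, 1.599, 0.021, 1.021, -0.113], TCP at [0.154, -0.606, 0.242] pointing down, gripper open.
Joint ranges: [-2.91, 2.91], [-0.3, 2.13], [-1.5, 1.42], [0.17, 2.43], [-1.26, 4.41], [0.16, 1.93], [-2.52, 2.52]. Speed limits (rad/s): [1.89, 1.89, 2.39, 2.39, 3.01, 3.01, 3.01].

INTERFACE

Orientations are given as a unit quaternion [w, x, y, z].
In Python, from rig import robot gives the robot as it stands.
- The arm moves only by the shell command python3 -m inch 'ROWS' [OPENING] [FORCE]. ROWS is a JSON object of lists of equal length, an entry for each row: "travel": the shift along the tool's x, y, z in units of 200 mm (1.0 is 200 mm), a list of three; "rot": the turn, a rotation vector about the tool's x, y, z in units of 1.5 rad (1.0 is 1.5 rad), a list of three. A call has 1 to 20 rows; each row shifts and turns the commanded pose from where the row before left it, along the tool's axes as they then stand; what a row does not reach is not made up. A row lasts 1/10 s, in which the tool goes at most 50 mm and 8.59 degrees, less where a joint would pass 70% of its speed; a pose out of reach is approached as far as the arm can. A call with a number of a shift or a turn outside -1 to 1 is refused whole. A call with a gripper value outside its range is refused whole. OPENING is the closure, from 0 (fully open) to 1 (shut), set as the call begins (- or left out, the last holds). The fingers move at their own pace and stop on an object; FORCE is the grip in N (left out, the last holds). Time passes only in rows, so rows that do not move let the fingers close. It gives the time, the measured TCP pose, the force and the opening at its end, in the units of the state.
- robot.get_state(): the state, without advancing time (a new reading comes with each control period).
- robot.camera(name): name is "scene" or "top" or "wrist"; returns a dict with "image" (420x560x3 uint8, red, green, blue), "fov_y" (degrees; the focal length in pixels is half the picture's height over the tangent of half this angle, whatever the lens; pixels are square), "cx", "cy" (the principal point, pixels), "cam_to_world" (4x4, takes a point from camera to world coordinates). Camera axes: x right, y down, z forward; pixel columns grow to the right and rows downward; lengths in m; the calibration is good to about 2 mm. The wrist camera is an equidistant fisheye: a pixel r from the principal point sees the ray r / f radians off the axis. A picture is of the moment at which its call begins. There is no depth.
- robot.hand_in(): hands the job in, once; it reports no verdict.
Trained networks look in the newest picture that a camera, given by its name, has taken for a name from the list of things; names that differ only in an ending like _2 or _b are one class to them, and where a whole thing is asked for, a point or a joint stands for the part that bears it (a point fixed in the world has none). Each returns a list of dicts, best first, with "conf" (0 to 1); they miss things now and then, are a little off and sometimes report something else, mostly with a low value. They report only what shows in the picture. A call takes as long as a camera call.
- robot.boxes_of(camera, name): "location" ([x, y, z] in m, in world coordinates, good to about 4 mm: the middle of the surface that is visible of it).
- robot.trace(camera, name): "region" (420x560 bool, what is visible of it).
The state is a dict: "time_s": time; "q": joint angles; "qvel": joint speeds; "joint_efforts": joint torques, N m; "position": TCP position; "tcp_rot": TCP orientation; "contact_force": force on the tool from outside, world axes, zero at the start; "torque": the same for the moment, N m; "opening": opening from 0.0 (shut) to 1.0 (fully open).
Only numpy, scipy, OpenCV 4.12 (cv2) and the standard library are available. Lean on these libraries where they do the work, as an engineer would, in place of code of your own. Each camera call takes 0.05 s, during which the arm holds its last target.

## Working session

There is one attempt and no reset: what is moved stays moved. The work goes in short steps, Python scripts to look and compute and a shell command to move; the robot and the scene stay as the last step left them, time stands still between calls to the robot, and variables do not carry over. Pictures are saved under pics/ and viewed, and the job is handed in when it is done.

```bash
ls; mkdir -p pics
cat > h.py <<'E'
import numpy as np, cv2
from rig import robot
def snap(n,f):
    c=robot.camera(n); cv2.imwrite('pics/'+f,c['image'][:,:,::-1]); return c
E
python3 - <<'E'
from h import *
s=robot.get_state()
for k in s: print(k,np.round(s[k],4))
for n in ['scene','top','wrist']:
    c=snap(n,n+'0.png'); print(n,c['fov_y'],c['cx'],c['cy'],np.round(c['cam_to_world'],3).tolist())
    for t in ['foot','post','bar_end','file','mat','file_grip','bottle_wash','jar','beaker','brush','tape']:
        if n=='wrist' : continue
        print(t,[(np.round(b['location'],3).tolist(),round(b['conf'],2)) for b in robot.boxes_of(n,t)[:2]])
E
```

```text
pics
time_s 0.0
q [ 1.2518  0.522  -0.0363  1.6     0.0212  1.0211 -0.1128]
qvel [ 0.0011  0.0001 -0.0001  0.0001  0.002  -0.001   0.0017]
joint_efforts [-8.00000e-04 -9.27122e+01  1.97940e+00 -3.69943e+01  1.78000e-02
  8.20000e-03  1.00000e-04]
position [ 0.1538 -0.6055  0.2417]
tcp_rot [-5.000e-04  9.923e-01  1.241e-01 -1.000e-04]
contact_force [ 0.3572 -0.4258 -0.2794]
torque [0.0113 0.0167 0.0152]
opening 0.997
scene 52.338309751227584 270.8398763532917 210.86196817836708 [[-0.867, -0.345, 0.361, 0.047], [-0.499, 0.612, -0.614, 0.822], [-0.009, -0.712, -0.702, 0.987], [0.0, 0.0, 0.0, 1.0]]
foot [([0.462, 0.309, 0.034], 0.64)]
post [([0.464, 0.302, 0.036], 0.69)]
bar_end [([0.467, 0.291, 0.147], 0.68)]
file [([0.412, -0.086, 0.021], 0.82), ([0.473, 0.07, 0.02], 0.36)]
mat [([0.424, -0.076, 0.005], 0.87)]
file_grip [([0.414, -0.09, 0.019], 0.55)]
bottle_wash [([0.618, -0.111, 0.101], 0.77)]
jar [([0.393, 0.095, 0.057], 0.69)]
beaker [([0.619, -0.019, 0.051], 0.64)]
brush [([0.38, -0.307, 0.008], 0.63)]
tape [([0.473, 0.071, 0.019], 0.61), ([0.464, 0.292, 0.142], 0.55)]
top 45.2134
[... 186 characters left out ...]
], 0.69), ([0.468, 0.282, 0.145], 0.35)]
post [([0.465, 0.298, 0.034], 0.88), ([0.42, -0.09, 0.007], 0.32)]
bar_end [([0.468, 0.284, 0.146], 0.66)]
file [([0.418, -0.093, 0.009], 0.93)]
mat [([0.431, -0.083, 0.006], 0.74)]
file_grip [([0.417, -0.091, 0.013], 0.75), ([0.466, 0.292, 0.031], 0.63)]
bottle_wash [([0.617, -0.117, 0.121], 0.86)]
jar [([0.393, 0.083, 0.069], 0.53)]
beaker [([0.644, -0.012, 0.023], 0.87)]
brush [([0.38, -0.309, 0.009], 0.66), ([0.462, 0.292, 0.03], 0.21)]
tape [([0.476, 0.073, 0.015], 0.69)]
wrist 65.70646984690485 279.9735083154584 212.20391257360632 [[0.246, -0.916, -0.317, 0.236], [-0.969, -0.232, -0.08, -0.584], [0.0, 0.327, -0.945, 0.374], [0.0, 0.0, 0.0, 1.0]]
```

View pictures.

View pics/scene0.png

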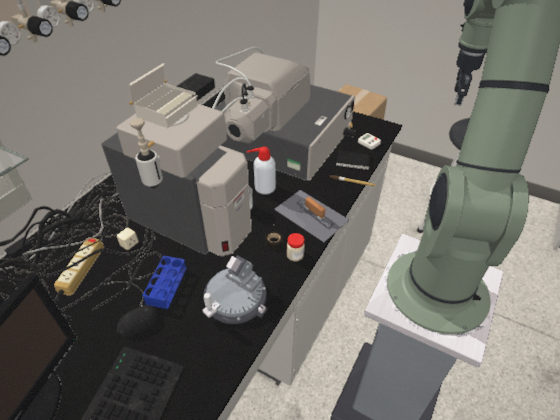

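View pics/top0.png

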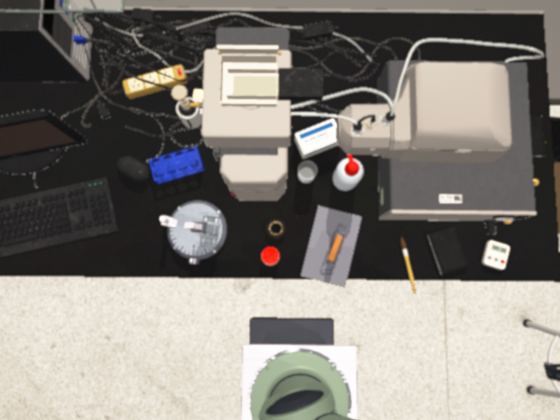

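Run:
```python
import cv2
i=cv2.imread('pics/top0.png'); 
a=cv2.resize(i[110:230,130:250],(590,590),interpolation=cv2.INTER_CUBIC)
cv2.imwrite('pics/topclamp.png',a)
a=cv2.resize(i[130:240,270:400],(780,660),interpolation=cv2.INTER_CUBIC)[:600]
cv2.imwrite('pics/topmat.png',a)
```

```text
(no output)
```

View pics/topclamp.png

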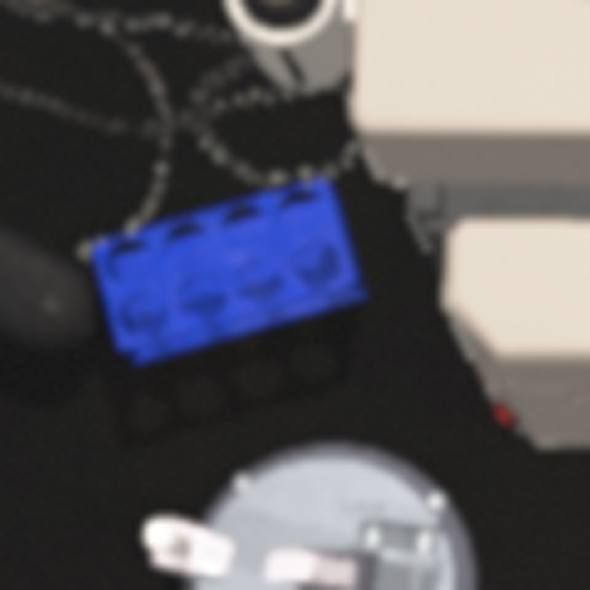

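View pics/topmat.png

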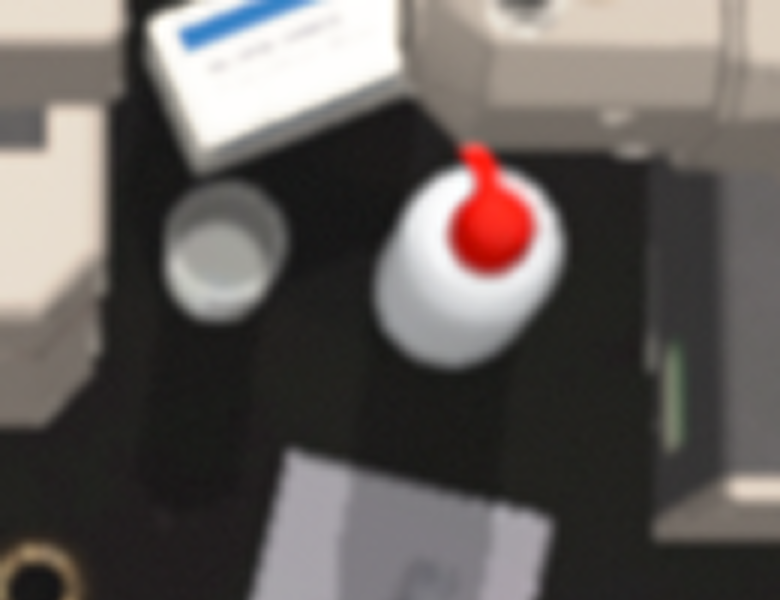

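```bash
cat >> h.py <<'E'
def ray(c,u,v):
    f=210/np.tan(np.radians(c['fov_y'])/2); M=np.array(c['cam_to_world'])
    d=np.array([(u-c['cx'])/f,(v-c['cy'])/f,1]); return M[:3,3],M[:3,:3]@d
def onplane(c,u,v,z):
    o,d=ray(c,u,v); return o+d*(z-o[2])/d[2]
def proj(c,p):
    f=210/np.tan(np.radians(c['fov_y'])/2); M=np.array(c['cam_to_world'])
    q=M[:3,:3].T@(np.asarray(p)-M[:3,3]); return np.array([c['cx']+f*q[0]/q[2],c['cy']+f*q[1]/q[2]])
E
python3 - <<'E'
from h import *
i=cv2.imread('pics/top0.png'); 
cv2.imwrite('pics/tc.png',cv2.resize(i[195:270,155:235],(800,750)[:2],interpolation=cv2.INTER_CUBIC)[:600])
cv2.imwrite('pics/tm.png',cv2.resize(i[200:290,295:365],None,fx=6.6,fy=6.6,interpolation=cv2.INTER_CUBIC))
i=cv2.imread('pics/scene0.png'); 
cv2.imwrite('pics/sc.png',cv2.resize(i[250:330,195:275],None,fx=7.5,fy=7.5,interpolation=cv2.INTER_CUBIC))
E
```

```text
(no output)
```

View pics/tc.png

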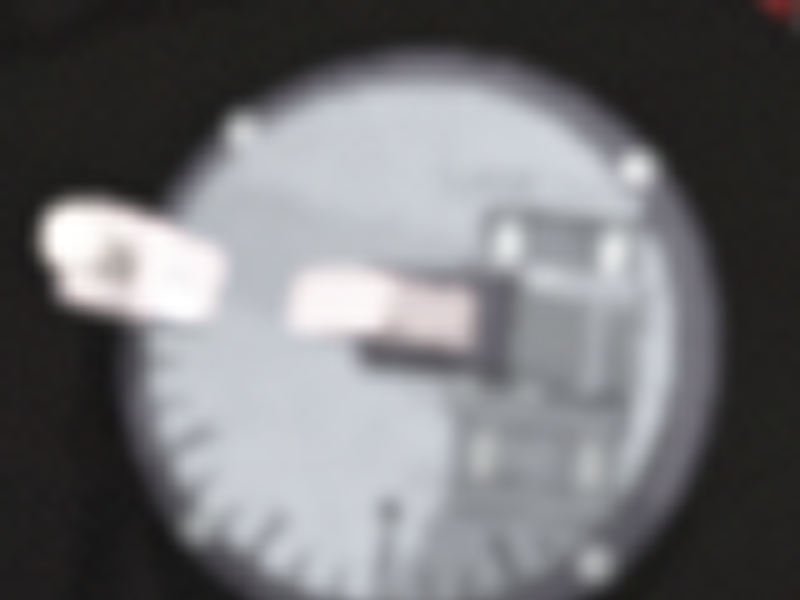

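View pics/tm.png

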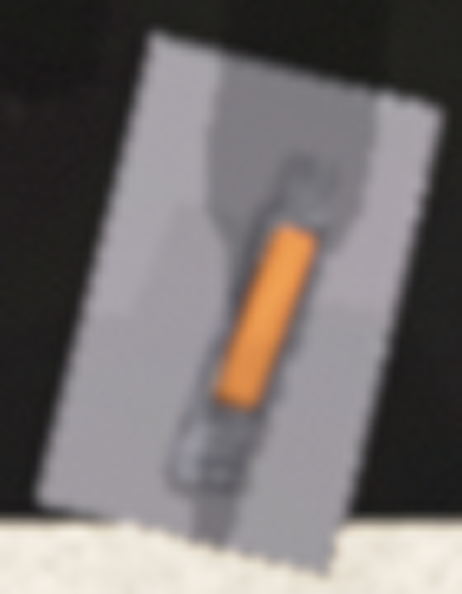

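View pics/sc.png

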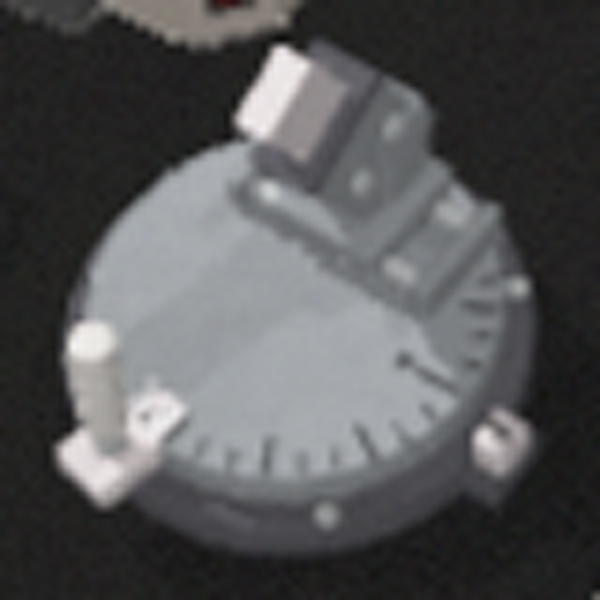

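```bash
cat >> h.py <<'E'
from scipy.spatial.transform import Rotation as Ro, Slerp
import json
def pose():
    s=robot.get_state(); q=s['tcp_rot']; return np.array(s['position']),Ro.from_quat([q[1],q[2],q[3],q[0]])
def down(yawx): # tool down, tool x at yaw deg (world)
    a=np.radians(yawx); x=np.array([np.cos(a),np.sin(a),0]); z=np.array([0,0,-1]); return Ro.from_matrix(np.c_[x,np.cross(z,x),z])
def plan(p,R,wps,dec=3,vmax=0.049,wmax=0.148):
    "wps: list of (pos,Rot,nmin). prints rows"
    rows=[]
    for P,Q,nmin in wps:
        P=np.array(P,float); d=np.linalg.norm(P-p); a=(R.inv()*Q).magnitude()
        n=max(nmin,int(np.ceil(d/vmax)),int(np.ceil(a/wmax)))
        sl=Slerp([0,1],Ro.concatenate([R,Q])); p0=p.copy()
        for i in range(1,n+1):
            t=p0+(P-p0)*i/n; r=sl(i/n)
            tr=np.round(R.inv().apply(t-p)/0.2,dec); ro=np.round((R.inv()*r).as_rotvec()/1.5,dec)
            rows.append((tr+0,ro+0)); p=p+R.apply(tr*0.2); R=R*Ro.from_rotvec(ro*1.5)
    print(len(rows)); print('{"travel":'+json.dumps([list(t) for t,_ in rows]).replace(' ','')+',"rot":'+json.dumps([list(t) for _,t in rows]).replace(' ','')+'}')
    return p,R
E
python3 - <<'E'
from h import *
s=robot.camera('scene'); t=robot.camera('top')
def tri(a,b):
    o1,d1=ray(s,*a); o2,d2=ray(t,*b)
    A=np.c_[d1,-d2]; k=np.linalg.lstsq(A,o2-o1,rcond=None)[0]; P=o1+d1*k[0];Q=o2+d2*k[1]; return (P+Q)/2,np.linalg.norm(P-Q)
print('posttop',tri((92/7.5+195,345/7.5+250),(161.8,217.5)))
# dot
print('dot',tri((405/7.5+195,360/7.5+250),(390/10+155,510/10+195)))
print('idx top',onplane(s,500/7.5+195,437/7.5+250,.034))
for n in ['foot','bar_end']:
  for c in('scene','top'):
    r=robot.trace(c,n)
    for e in r[:1]:
        m=e['region']; ys,xs=np.nonzero(m); print(n,c,e['conf'],m.sum(),xs.min(),xs.max(),ys.min(),ys.max())
p,R=pose()
plan(p,R,[((.36,-.09,.26),down(66),10),((.36,.15,.27),down(90),5),((.40,.30,.27),down(100),4)])
E
```

```text
posttop (array([0.4951711 , 0.37829678, 0.09088029]), np.float64(0.001573687387767644))
dot (array([0.42365364, 0.29869103, 0.03124203]), np.float64(0.001833468683339492))
idx top [0.37840539 0.3109031  0.034     ]
foot scene 0.76 3118 203 266 256 323
foot top 0.57 2837 160 226 201 263
bar_end scene 0.44 96 228 238 258 269
bar_end top 0.45 2693 301 359 207 286
21
{"travel":[[0.136,-0.187,-0.007],[0.15,-0.177,-0.008],[0.162,-0.164,-0.007],[0.175,-0.152,-0.007],[0.186,-0.138,-0.008],[0.195,-0.124,-0.007],[0.204,-0.109,-0.008],[0.212,-0.094,-0.007],[0.218,-0.077,-0.007],[0.224,-0.06,-0.008],[0.227,-0.044,-0.007],[0.23,-0.026,-0.007],[0.219,-0.098,-0.01],[0.227,-0.078,-0.01],[0.232,-0.06,-0.01],[0.237,-0.04,-0.01],[0.239,-0.02,-0.01],[0.188,0.05,0.0],[0.185,0.058,0.0],[0.182,0.066,0.0],[0.18,0.074,0.0]],"rot":[[0.0,0.0,-0.05],[0.0,0.0,-0.05],[0.0,0.0,-0.051],[0.0,0.0,-0.05],[0.0,0.0,-0.05],[0.0,0.0,-0.05],[0.0,0.0,-0.05],[0.0,0.0,-0.05],[0.0,0.0,-0.051],[0.0,0.0,-0.05],[0.0,0.0,-0.05],[0.0,0.0,-0.05],[0.0,0.0,-0.056],[0.0,0.0,-0.056],[0.0,0.0,-0.056],[0.0,0.0,-0.055],[0.0,0.0,-0.056],[0.0,0.0,-0.029],[0.0,0.0,-0.029],[0.0,0.0,-0.03],[0.0,0.0,-0.029]]}
```

Run:
```python
from h import *
p,R=pose()
p,R=plan(p,R,[((.41,-.10,.26),down(66),12)],dec=2)
plan(p,R,[((.41,.15,.27),down(90),5),((.41,.30,.27),down(100),4)],dec=2)
```

```text
12
{"travel":[[0.16,-0.18,-0.01],[0.16,-0.16,0.0],[0.18,-0.16,-0.01],[0.19,-0.14,-0.01],[0.21,-0.12,-0.01],[0.2,-0.11,0.0],[0.22,-0.09,-0.01],[0.23,-0.08,-0.01],[0.22,-0.06,-0.01],[0.24,-0.04,0.0],[0.23,-0.02,-0.01],[0.24,-0.01,-0.01]],"rot":[[0.0,0.0,-0.05],[0.0,0.0,-0.05],[0.0,0.0,-0.05],[0.0,0.0,-0.05],[0.0,0.0,-0.05],[0.0,0.0,-0.05],[0.0,0.0,-0.05],[0.0,0.0,-0.05],[0.0,0.0,-0.05],[0.0,0.0,-0.05],[0.0,0.0,-0.05],[0.0,0.0,-0.05]]}
10
{"travel":[[0.19,-0.09,-0.01],[0.19,-0.07,-0.01],[0.2,-0.05,0.0],[0.21,-0.05,-0.01],[0.2,-0.03,-0.01],[0.21,-0.01,-0.01],[0.19,0.0,0.0],[0.18,0.01,0.0],[0.19,0.01,0.0],[0.19,0.03,0.0]],"rot":[[0.0,0.0,-0.05],[0.0,0.0,-0.04],[0.0,0.0,-0.05],[0.0,0.0,-0.05],[0.0,0.0,-0.04],[0.0,0.0,-0.05],[0.0,0.0,-0.03],[0.0,0.0,-0.03],[0.0,0.0,-0.03],[0.0,0.0,-0.03]]}
```

```bash
python3 -m inch '{"travel":[[0.16,-0.18,-0.01],[0.16,-0.16,0.0],[0.18,-0.16,-0.01],[0.19,-0.14,-0.01],[0.21,-0.12,-0.01],[0.2,-0.11,0.0],[0.22,-0.09,-0.01],[0.23,-0.08,-0.01],[0.22,-0.06,-0.01],[0.24,-0.04,0.0],[0.23,-0.02,-0.01],[0.24,-0.01,-0.01]],"rot":[[0,0,-0.05],[0,0,-0.05],[0,0,-0.05],[0,0,-0.05],[0,0,-0.05],[0,0,-0.05],[0,0,-0.05],[0,0,-0.05],[0,0,-0.05],[0,0,-0.05],[0,0,-0.05],[0,0,-0.05]]}'
python3 - <<'E'
from h import *
c=snap('wrist','w1.png'); print(np.round(c['cam_to_world'],3).tolist()); print(robot.get_state()['q'])
E
```

```text
time_s: 2.75
position: [0.4106, -0.0978, 0.2607]
tcp_rot: [0.0, 0.839, 0.544, 0.0]
contact_force: [1.2, -1.1, -0.7]
opening: 1.0
[[0.913, -0.385, -0.132, 0.446], [-0.408, -0.863, -0.299, -0.02], [0.001, 0.327, -0.945, 0.392], [0.0, 0.0, 0.0, 1.0]]
[ 0.5355164   0.20316949 -0.52251716  2.05569874  0.12535694  0.90970243
 -0.4628235 ]
```

View pics/w1.png

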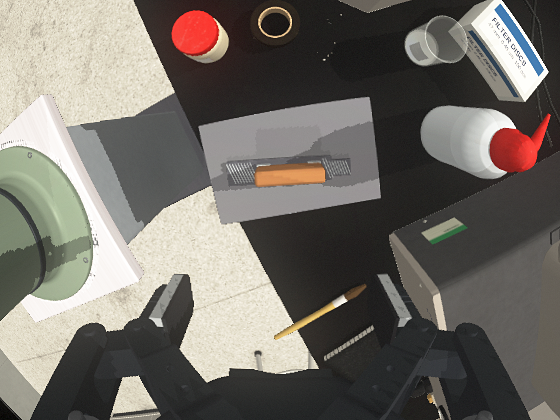

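```bash
cat >> h.py <<'E'
def wray(c,u,v):
    f=210/np.tan(np.radians(c['fov_y'])/2); M=np.array(c['cam_to_world'])
    a=np.array([u-c['cx'],v-c['cy']]); r=np.hypot(*a); th=r/f
    d=np.r_[np.sin(th)*a/max(r,1e-9),np.cos(th)]; return M[:3,3],M[:3,:3]@d
def wplane(c,u,v,z):
    o,d=wray(c,u,v); return o+d*(z-o[2])/d[2]
def wproj(c,p):
    f=210/np.tan(np.radians(c['fov_y'])/2); M=np.array(c['cam_to_world'])
    q=M[:3,:3].T@(np.asarray(p)-M[:3,3]); th=np.arctan2(np.hypot(q[0],q[1]),q[2]); a=q[:2]/np.hypot(q[0],q[1])
    return np.array([c['cx'],c['cy']])+f*th*a
E
python3 - <<'E'
import cv2
i=cv2.imread('pics/w1.png')
cv2.imwrite('pics/w1f.png',cv2.resize(i[90:230,195:385],None,fx=4.2,fy=4.2,interpolation=cv2.INTER_CUBIC))
E
python3 -m inch '{"travel":[[0.19,-0.09,-0.01],[0.19,-0.07,-0.01],[0.2,-0.05,0.0],[0.21,-0.05,-0.01],[0.2,-0.03,-0.01],[0.21,-0.01,-0.01],[0.19,0.0,0.0],[0.18,0.01,0.0]],"rot":[[0,0,-0.05],[0,0,-0.04],[0,0,-0.05],[0,0,-0.05],[0,0,-0.04],[0,0,-0.05],[0,0,-0.03],[0,0,-0.03]]}' 0.45
python3 - <<'E'
from h import *
c=snap('wrist','w2.png'); print(np.round(c['cam_to_world'],3).tolist()); print(robot.get_state()['q'])
E
```

```text
time_s: 3.6
position: [0.4109, 0.2257, 0.2705]
tcp_rot: [0.0, 0.675, 0.738, 0.0]
contact_force: [0.6, 0.2, 0.3]
opening: 0.551
[[0.996, 0.084, 0.03, 0.404], [0.089, -0.941, -0.326, 0.31], [0.001, 0.327, -0.945, 0.402], [0.0, 0.0, 0.0, 1.0]]
[ 3.49700531e-04  3.18105450e-01 -7.83796009e-01  1.92924095e+00
  2.63697116e-01  9.96353844e-01 -8.05643119e-01]
```

View pics/w1f.png

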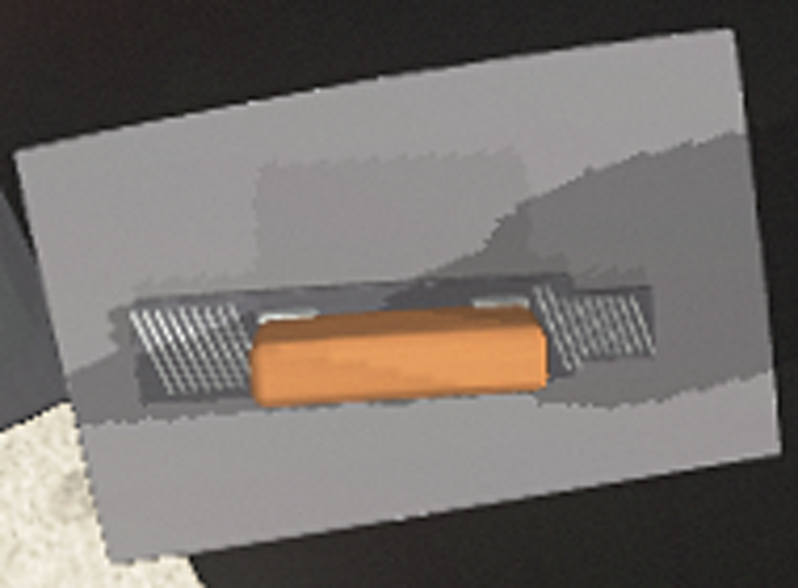

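View pics/w2.png

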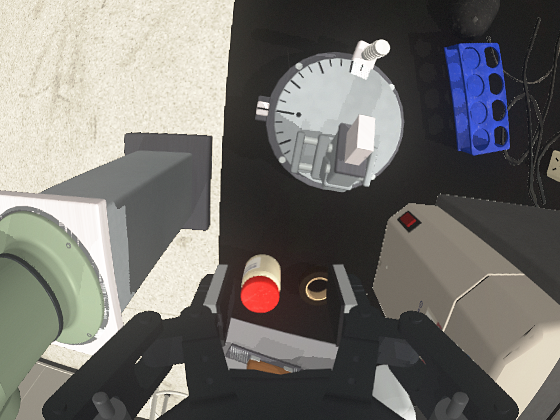

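Run:
```python
import cv2
i=cv2.imread('pics/w2.png')
cv2.imwrite('pics/w2c.png',cv2.resize(i[30:200,245:415],None,fx=3.5,fy=3.5,interpolation=cv2.INTER_CUBIC))
```

```text
(no output)
```

View pics/w2c.png

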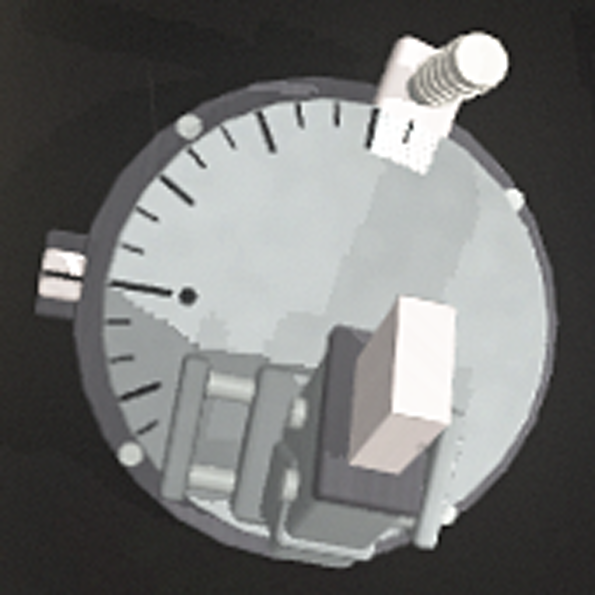

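Run:
```python
from h import *
c=robot.camera('wrist'); t=robot.camera('top')
F=lambda p:(p[0]/3.5+245-.35,p[1]/3.5+30-.35)
rim=[(112,282),(163,178),(262,113),(200,142),(299,102),(552,330),(540,250),(500,440),(300,101),(128,215)]
out={}
for z in(.026,.03,.034,.038):
    P=np.array([wplane(c,*F(p),z)[:2] for p in rim])
    A=np.c_[2*P,np.ones(len(P))]; s=np.linalg.lstsq(A,(P**2).sum(1),rcond=None)[0]; r=np.sqrt(s[2]+s[0]**2+s[1]**2)
    print(z,s[:2],r,np.round(np.hypot(*(P-s[:2]).T)-r,4))
    ax=s[:2]
    ang=lambda p,zz=z:np.degrees(np.arctan2(*((wplane(c,*F(p),zz)[:2]-ax)[::-1])))
    print(' idx',ang((45,270)),ang((82,274)),'0',ang((115,284)),ang((170,293)),'30',ang((163,178)),ang((192,203)),'60',ang((262,113)),ang((273,152)),'90',ang((374,112)),ang((370,145)),'-30',ang((122,398)),ang((158,386)))
    q=wplane(c,*F((483,60)),.096)[:2]; print(' post',q,q-ax,np.hypot(*(q-ax)),np.degrees(np.arctan2(*(q-ax)[::-1])))
    cs=[(400,297),(456,305),(447,424),(392,412)]
    Q=np.array([wplane(c,*F(p),zz) for p,zz in zip(cs,(.1575,.1575,.1425,.1425))]);
    # which are +y lower?
    print(' bar',Q.mean(0))
print(np.array([wplane(c,*F(p),.15)for p in cs]))
```

```text
0.026 [0.47502822 0.30491198] 0.07438159577349376 [ 0.0008 -0.0007 -0.0015 -0.0006 -0.0007  0.0021  0.0016 -0.003  -0.0004
  0.0023]
 idx 176.54379362812566 176.24661009388933 0 177.47143948928135 177.85526297239247 30 147.2686832886564 147.83341554842184 60 116.21700450524934 117.35273429127938 90 86.32285399789909 85.79071797501992 -30 -153.26585549043412 -152.79224984622954
 post [0.49417558 0.3851011 ] [0.01914737 0.08018912] 0.08244340991455394 76.57050835260993
 bar [0.47250963 0.30147139 0.15      ]
0.03 [0.47426024 0.30502042] 0.07359222963837128 [ 0.0008 -0.0007 -0.0015 -0.0006 -0.0007  0.0021  0.0015 -0.003  -0.0004
  0.0023]
 idx 176.54379362812614 176.2466100938899 0 177.47143948928203 177.85526297239335 30 147.2686832886572 147.83341554842278 60 116.21700450525003 117.35273429128026 90 86.32285399789954 85.79071797502043 -30 -153.26585549043378 -152.79224984622914
 post [0.49417558 0.3851011 ] [0.01991535 0.08008068] 0.08251991251631273 76.0343654310075
 bar [0.47250963 0.30147139 0.15      ]
0.034 [0.47349226 0.30512885] 0.07280286350325262 [ 0.0008 -0.0007 -0.0015 -0.0
[... 388 characters left out ...]
4328
 bar [0.47250963 0.30147139 0.15      ]
0.038 [0.47272428 0.30523729] 0.07201349736813376 [ 0.0007 -0.0007 -0.0015 -0.0006 -0.0007  0.0021  0.0015 -0.0029 -0.0004
  0.0023]
 idx 176.54379362812588 176.2466100938896 0 177.47143948928166 177.8552629723929 30 147.26868328865683 147.83341554842232 60 116.21700450524975 117.35273429127993 90 86.32285399789941 85.79071797502026 -30 -153.26585549043403 -152.79224984622945
 post [0.49417558 0.3851011 ] [0.02145131 0.0798638 ] 0.08269453139636913 74.96528940525737
 bar [0.47250963 0.30147139 0.15      ]
[[0.464967   0.31521863 0.15      ]
 [0.47822763 0.31536325 0.15      ]
 [0.48007207 0.2879226  0.15      ]
 [0.46666673 0.28897307 0.15      ]]
```

Run:
```python
from h import *
p,R=pose(); print(p,R.as_matrix().round(3))
p,R=plan(p,R,[((.493,.385,.20),down(95),5),((.493,.385,.07),down(95),4)],dec=3)
```

```text
[0.41055985 0.22597021 0.27023814] [[-0.091  0.996 -0.   ]
 [ 0.996  0.091  0.001]
 [ 0.001 -0.    -1.   ]]
9
{"travel":[[0.151,0.097,0.07],[0.151,0.096,0.071],[0.151,0.096,0.07],[0.151,0.097,0.07],[0.151,0.096,0.071],[0.0,0.0,0.162],[0.0,0.0,0.163],[0.0,0.0,0.162],[0.0,0.0,0.163]],"rot":[[0.0,0.0,0.001],[0.0,0.0,0.0],[0.0,0.0,0.001],[0.0,-0.001,0.0],[0.0,0.0,0.001],[0.0,0.0,0.0],[0.0,0.0,0.0],[0.0,0.0,0.0],[0.0,0.0,0.0]]}
```

```bash
python3 -m inch '{"travel":[[0.151,0.096,0.07],[0.151,0.096,0.07],[0.151,0.096,0.07],[0.151,0.097,0.07],[0.151,0.097,0.071],[0,0,0]],"rot":[[0,0,0],[0,0,0],[0,0,0],[0,0,0],[0,0,0],[0,0,0]]}' 0.45
python3 - <<'E'
from h import *
c=snap('wrist','w3.png');
E
```

```text
time_s: 4.35
position: [0.4941, 0.3848, 0.1976]
tcp_rot: [-0.001, 0.675, 0.738, -0.001]
contact_force: [-1.2, -1.4, -0.1]
opening: 0.554
```

View pics/w3.png

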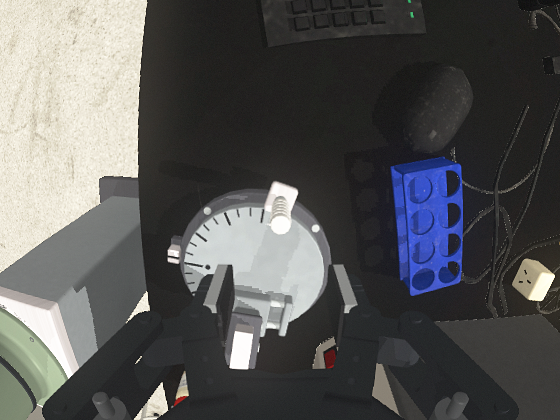

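Run:
```python
from h import *
c=robot.camera('wrist')
i=cv2.imread('pics/w3.png')
cv2.imwrite('pics/w3c.png',cv2.resize(i[170:350,160:345],None,fx=3.2,fy=3.2,interpolation=cv2.INTER_CUBIC))
print(wplane(c,282,227,.096), wproj(c,[.494,.385,.096]))
```

```text
[0.49652766 0.37497497 0.096     ] [279.88660403 214.59371839]
```

View pics/w3c.png

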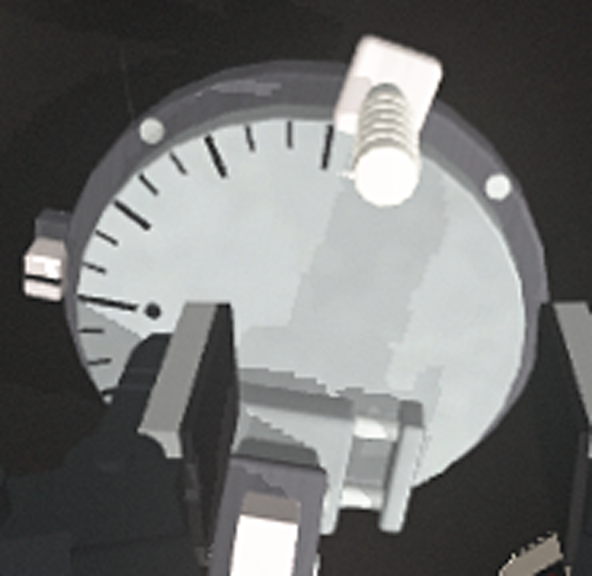

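Run:
```python
from h import *
c=robot.camera('wrist')
M0=np.array(c['cam_to_world']); p,R=pose(); T=np.eye(4);T[:3,:3]=R.as_matrix();T[:3,3]=p
print(np.round(np.linalg.inv(T)@M0,4))
# w1 pose
def camat(mat):
    d=dict(c); d['cam_to_world']=np.array(mat); return d
c1=camat([[0.913, -0.385, -0.132, 0.446], [-0.408, -0.863, -0.299, -0.02], [0.001, 0.327, -0.945, 0.392], [0.0, 0.0, 0.0, 1.0]])
F=lambda p:(p[0]/4.2+195-.4,p[1]/4.2+90-.4)
P=[wplane(c1,*F(p),.004) for p in [(15,153),(735,30),(779,455),(110,563)]]
for i in range(4): print(P[i],np.linalg.norm(P[i]-P[(i+1)%4]))
print('top cam mat', robot.boxes_of('wrist','post'))
t=robot.camera('top'); print([onplane(t,295+x/6.6,200+y/6.6,.004) for x,y in[(150,33),(443,105),(330,572),(38,500)]])
```

```text
[[ 2.000e-04 -9.450e-01 -3.272e-01  8.540e-02]
 [ 1.000e+00  4.000e-04 -6.000e-04  6.000e-04]
 [ 7.000e-04 -3.272e-01  9.450e-01 -1.311e-01]
 [ 0.000e+00  0.000e+00  0.000e+00  1.000e+00]]
[ 0.34651184 -0.00205964  0.004     ] 0.20910932417309816
[ 0.54933262 -0.05295603  0.004     ] 0.12870352223425455
[ 0.51714065 -0.17756853  0.004     ] 0.20809775537081213
[ 0.31557991 -0.12581969  0.004     ] 0.12756697736099945
top cam mat [{'location': [0.4808, 0.3043, 0.0316], 'conf': 0.59}]
[array([ 0.5470056 , -0.05283317,  0.004     ]), array([ 0.51637914, -0.18142334,  0.004     ]), array([ 0.31336859, -0.13002732,  0.004     ]), array([ 0.34282009, -0.00420777,  0.004     ])]
```

Run:
```python
from h import *
c=robot.camera('wrist'); t=robot.camera('top'); s=robot.camera('scene')
F=lambda p:(p[0]/3.2+160-.35,p[1]/3.2+170-.35)
def circ(P):
    A=np.c_[2*P,np.ones(len(P))]; s=np.linalg.lstsq(A,(P**2).sum(1),rcond=None)[0]; r=np.sqrt(s[2]+s[0]**2+s[1]**2)
    return s[:2],r,np.round(np.hypot(*(P-s[:2]).T)-r,4)
rim=[(78,297),(83,263),(116,203),(139,175),(206,137),(248,124),(291,121),(525,320),(505,230),(460,180),(500,410)]
for z in(.022,.026,.03,.034):
    P=np.array([wplane(c,*F(p),z)[:2] for p in rim]); print('w3',z,*circ(P))
# top rim from crop tc (10x +155,195)
rt=[(160,330),(200,220),(280,130),(400,82),(500,95),(600,150),(672,330),(650,430),(250,560)]
for z in(.022,.026,.03,.034):
    P=np.array([onplane(t,p[0]/10+155-.45,p[1]/10+195-.45,z)[:2] for p in rt]); print('top',z,*circ(P))
rs=[(95,300),(150,210),(245,145),(190,430),(265,468),(390,450),(455,395),(500,320)]
for z in(.022,.026,.03,.034):
    P=np.array([onplane(s,p[0]/7.5+195-.43,p[1]/7.5+250-.43,z)[:2] for p in rs]); print('sc',z,*circ(P))
print('post',wplane(c,*F((387,175)),.096))
```

```text
w3 0.022 [0.47407075 0.28452502] 0.07789550170933156 [ 0.0006  0.0006 -0.0006  0.0001 -0.0006 -0.0002 -0.0005 -0.0005  0.0014
  0.0005 -0.0007]
w3 0.026 [0.47424188 0.28686656] 0.07689210076969304 [ 0.0006  0.0006 -0.0006  0.0001 -0.0006 -0.0002 -0.0005 -0.0005  0.0014
  0.0005 -0.0007]
w3 0.03 [0.47441301 0.2892081 ] 0.07588869983005665 [ 0.0006  0.0006 -0.0006  0.0001 -0.0006 -0.0002 -0.0005 -0.0005  0.0014
  0.0005 -0.0007]
w3 0.034 [0.47458414 0.29154965] 0.07488529889041536 [ 0.0006  0.0006 -0.0006  0.0001 -0.0006 -0.0002 -0.0005 -0.0005  0.0014
  0.0005 -0.0007]
top 0.022 [0.47240796 0.29539672] 0.07392397635082111 [-0.0009 -0.0023 -0.0008  0.0013  0.0008  0.0017 -0.0008 -0.0022  0.0029]
top 0.026 [0.47203502 0.29475529] 0.07371759176334904 [-0.0009 -0.0023 -0.0008  0.0013  0.0008  0.0017 -0.0008 -0.0022  0.0029]
top 0.03 [0.47166207 0.29411387] 0.073511207175876 [-0.0009 -0.0023 -0.0008  0.0013  0.0008  0.0017 -0.0008 -0.0022  0.0029]
top 0.034 [0.47128913 0.29347245] 0.07330482258841273 [-0.0009 -0.0023 -0.0008  0.0013  0.0008  0.0017 -0.0008 -0.0022  0.0029]
sc 0.022 [0.47699606 0.28725828] 0.07204859994711678 [ 0.0034 -0.002   0.0002 -0.0042  0.0012  0.0019 -0.0012  0.0003]
sc 0.026 [0.47521297 0.28947636] 0.07174992885946962 [ 0.0034 -0.0019  0.0002 -0.0042  0.0012  0.0019 -0.0012  0.0003]
sc 0.03 [0.47342988 0.29169444] 0.07145125777182101 [ 0.0034 -0.0019  0.0002 -0.0042  0.0012  0.0019 -0.0012  0.0003]
sc 0.034 [0.47164679 0.29391252] 0.07115258668416798 [ 0.0034 -0.0019  0.0002 -0.0041  0.0012  0.0019 -0.0012  0.0003]
post [0.49602868 0.37470511 0.096     ]
```

Run:
```python
from h import *
c=robot.camera('wrist')
F=lambda p:(p[0]/3.2+160-.35,p[1]/3.2+170-.35)
ax=np.array([.4745,.2915])
ang=lambda p,z=.034:round(np.degrees(np.arctan2(*((wplane(c,*F(p),z)[:2]-ax)[::-1])))%360,1)
print('idx',ang((25,280)),ang((60,285)),'0',ang((80,298)),ang((135,308)),'30',ang((116,203)),ang((148,229)),'60',ang((207,138)),ang((225,177)),'90',ang((331,124)),ang((325,168)))
print(wplane(c,*F((25,280)),.034),wplane(c,*F((60,285)),.034))
p,R=pose()
plan(p,R,[((.495,.376,.068),down(95),4)])
```

```text
idx 173.3 172.5 0 175.0 174.8 30 145.2 145.8 60 115.7 115.6 90 85.8 85.6
[0.38079505 0.30257711 0.034     ] [0.39324619 0.30218432 0.034     ]
4
{"travel":[[-0.008,0.0,0.166],[-0.008,0.001,0.166],[-0.008,0.0,0.166],[-0.008,0.0,0.166]],"rot":[[0.0,0.0,0.0],[0.0,0.0,0.0],[0.0,0.0,0.0],[0.001,0.0,0.0]]}
```

```bash
python3 -m inch '{"travel":[[-0.01,0,0.166],[-0.01,0,0.166],[-0.01,0,0.166],[-0.01,0,0.155],[0,0,0]],"rot":[[0,0,0],[0,0,0],[0,0,0],[0,0,0],[0,0,0]]}'
python3 - <<'E'
from h import *
c=snap('wrist','w4.png'); print(robot.get_state()['contact_force'])
E
```

```text
time_s: 5.3
position: [0.4932, 0.373, 0.0664]
tcp_rot: [-0.0, 0.675, 0.737, -0.003]
contact_force: [-0.4, -0.2, 0.5]
opening: 0.549
[0.86700234 0.0203772  1.1697162 ]
```

View pics/w4.png

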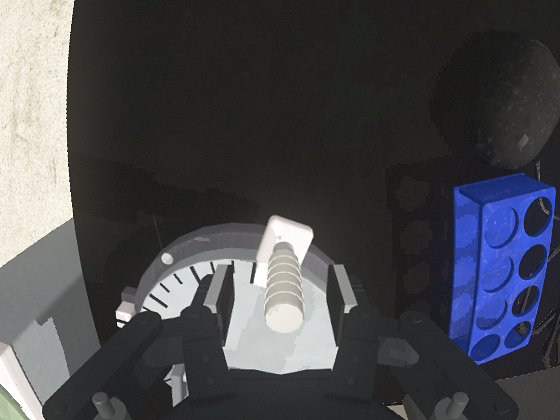

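```bash
python3 -m inch '{"travel":[[0,0,0],[0,0,0],[0,0,0],[0,0,0],[0,0,0]],"rot":[[0,0,0],[0,0,0],[0,0,0],[0,0,0],[0,0,0]]}' 1 30
python3 - <<'E'
from h import *
c=snap('wrist','w5.png'); s=robot.get_state();print(s['contact_force'],s['opening'],s['position'])
ax=np.array([.474,.292]); 
p,R=pose()
th0=np.degrees(np.arctan2(*(p[:2]-ax)[::-1])); r=np.hypot(*(p[:2]-ax)); print(th0,r)
w=[]
for k in range(1,9):
    a=np.radians(th0+28*k/8); w.append(((ax[0]+r*np.cos(a),ax[1]+r*np.sin(a),p[2]),R,1))
plan(p,R,w)
E
```

```text
time_s: 5.85
position: [0.4952, 0.3756, 0.0714]
tcp_rot: [0.0, 0.675, 0.737, 0.001]
contact_force: [-1.0, -1.5, 8.6]
opening: 0.178
[-1.33348842 -0.94697711  8.03281217] 0.1764053462855149 [0.49517483 0.37551476 0.07141432]
75.77269684528878 0.0861573439269199
8
{"travel":[[0.008,-0.025,0.0],[0.006,-0.026,0.0],[0.005,-0.025,0.0],[0.003,-0.027,0.0],[0.002,-0.026,0.0],[0.0,-0.026,0.0],[-0.002,-0.026,0.0],[-0.003,-0.027,0.0]],"rot":[[0.0,0.0,0.0],[0.0,0.0,0.0],[0.0,0.0,0.0],[0.0,0.0,0.0],[0.0,0.0,0.0],[0.0,0.0,0.0],[0.0,0.0,0.0],[0.0,0.0,0.0]]}
```

View pics/w5.png

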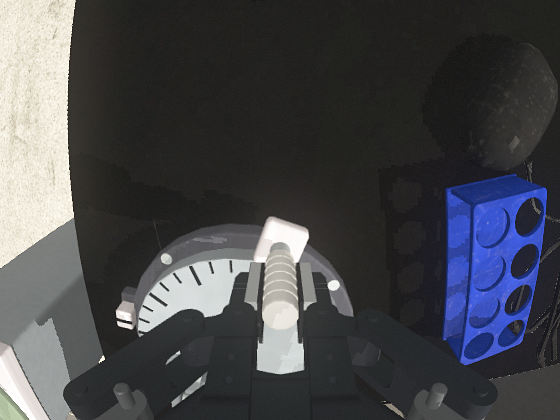

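```bash
python3 -m inch '{"travel":[[0.008,-0.025,-0.02],[0.006,-0.026,0],[0.005,-0.026,0],[0.003,-0.026,0],[0.002,-0.026,0],[0.0,-0.026,0],[-0.002,-0.026,0],[-0.003,-0.026,0],[0,0,0],[0,0,0]],"rot":[[0,0,0],[0,0,0],[0,0,0],[0,0,0],[0,0,0],[0,0,0],[0,0,0],[0,0,0],[0,0,0],[0,0,0]]}'
python3 - <<'E'
from h import *
c=snap('wrist','w6.png')
i=cv2.imread('pics/w6.png')
cv2.imwrite('pics/w6c.png',cv2.resize(i[220:420,80:300],None,fx=3.2,fy=3,interpolation=cv2.INTER_CUBIC))
p,R=pose();ax=np.array([.474,.292]); print(p,np.degrees(np.arctan2(*(p[:2]-ax)[::-1])),np.hypot(*(p[:2]-ax)))
E
```

```text
time_s: 6.9
position: [0.4529, 0.376, 0.0745]
tcp_rot: [-0.0, 0.675, 0.738, 0.001]
contact_force: [-1.6, 4.8, -4.4]
opening: 0.178
[0.45291266 0.37603678 0.0744222 ] 104.08637632247277 0.08664211595929508
```

View pics/w6c.png

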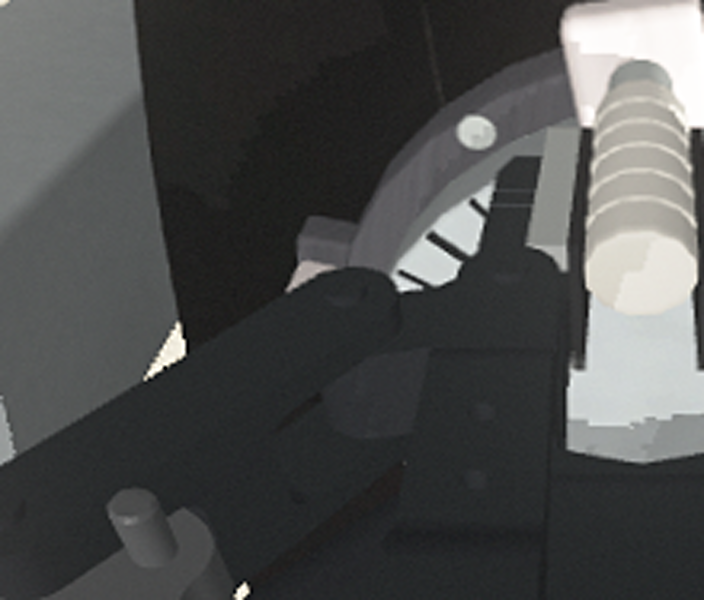

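```bash
python3 -m inch '{"travel":[[0,0,0],[0,0,0],[0,0,0],[0,0,-0.2],[0,0,-0.24],[0,-0.07,-0.24],[-0.13,-0.07,-0.05],[0,0,0]],"rot":[[0,0,0],[0,0,0],[0,0,0],[0,0,0],[0,0,0],[0,0,0],[0,0,0],[0,0,0]]}' 0.45
python3 - <<'E'
from h import *
c=snap('wrist','w7.png')
i=cv2.imread('pics/w7.png')
cv2.imwrite('pics/w7c.png',cv2.resize(i[140:340,150:390],None,fx=3,fy=3,interpolation=cv2.INTER_CUBIC))
p,R=pose();print(p,robot.get_state()['contact_force'])
E
```

```text
time_s: 7.75
position: [0.4273, 0.3447, 0.2217]
tcp_rot: [0.001, 0.676, 0.737, 0.001]
contact_force: [0.8, 1.2, 0.1]
opening: 0.549
[0.42770033 0.3455324  0.22069667] [0.53639202 0.58304156 0.10634804]
```

View pics/w7.png

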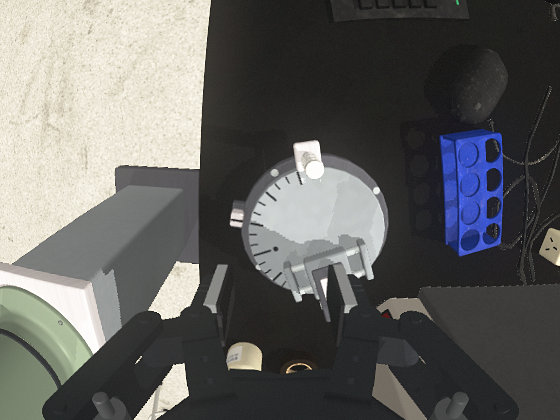

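View pics/w7c.png

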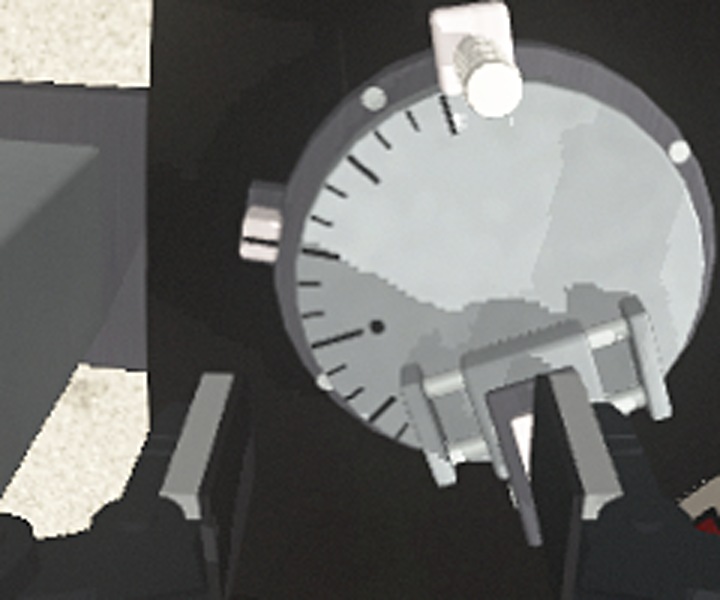

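```bash
cat > ang.py <<'E'
from h import *
c=robot.camera('wrist')
def circ(P):
    A=np.c_[2*P,np.ones(len(P))]; s=np.linalg.lstsq(A,(P**2).sum(1),rcond=None)[0]; r=np.sqrt(s[2]+s[0]**2+s[1]**2)
    return s[:2],r,np.round(np.hypot(*(P-s[:2]).T)-r,4)
F=lambda p:(p[0]/3+150-.33,p[1]/3+140-.33)
rim=[(303,249),(310,217),(326,186),(349,156),(376,132),(408,112),(443,97),(299,284),(303,317),(312,346),(704,260),(685,350),(698,215),(575,92)]
for z in (.03,.034,.038):
    P=np.array([wplane(c,*F(p),z)[:2] for p in rim]); ax,r,e=circ(P); print(z,ax,r,e)
    ang=lambda p,z=z:round(np.degrees(np.arctan2(*((wplane(c,*F(p),z)[:2]-ax)[::-1])))%360,2)
    print('idx',ang((244,239)),ang((279,243)),'30',ang((303,249)),ang((340,257)),'60',ang((349,156)),ang((378,181)),'0',ang((312,346)),ang((362,331)),'90',ang((443,97)),ang((456,133)),'-30',ang((372,420)),ang((394,398)))
q=wplane(c,*F((493,88)),.096); print(q)
E
python3 ang.py
```

```text
0.03 [0.47515533 0.2953576 ] 0.0748608014999097 [-0.0002  0.0005  0.0003  0.0002 -0.0002 -0.0004 -0.0004  0.0001 -0.0001
 -0.0003 -0.0005  0.0004 -0.0001  0.0006]
idx 173.34 172.63 30 172.93 173.16 60 143.48 143.64 0 202.82 202.57 90 113.97 113.71 -30 233.05 232.8
0.034 [0.47448001 0.29703071] 0.07393214942445425 [-0.0002  0.0005  0.0003  0.0002 -0.0001 -0.0004 -0.0004  0.0001 -0.0001
 -0.0003 -0.0005  0.0004 -0.0001  0.0006]
idx 173.34 172.63 30 172.93 173.16 60 143.48 143.64 0 202.82 202.57 90 113.97 113.71 -30 233.05 232.8
0.038 [0.47380468 0.29870383] 0.07300349734899832 [-0.0002  0.0005  0.0003  0.0002 -0.0001 -0.0004 -0.0004  0.0001 -0.0001
 -0.0003 -0.0005  0.0004 -0.0001  0.0006]
idx 173.34 172.63 30 172.93 173.16 60 143.48 143.64 0 202.82 202.57 90 113.97 113.71 -30 233.05 232.8
[0.45312215 0.38075747 0.096     ]
```

Run:
```python
from h import *
c=robot.camera('wrist')
c['cam_to_world']=np.array([[0.913, -0.385, -0.132, 0.446], [-0.408, -0.863, -0.299, -0.02], [0.001, 0.327, -0.945, 0.392], [0.0, 0.0, 0.0, 1.0]])
F=lambda p:(p[0]/4.2+195-.4,p[1]/4.2+90-.4)
P=np.array([wplane(c,*F(p),.051) for p in [(253,345),(546,333),(547,388),(255,405)]]); print(P,P.mean(0))
print([np.linalg.norm(P[i]-P[i-1]) for i in range(4)], np.degrees(np.arctan2(*((P[1]+P[2]-P[0]-P[3])[:2][::-1]))))
B=np.array([wplane(c,*F(p),.01) for p in [(132,300),(140,403),(654,287),(656,356)]]); print(B)
h=(B[0]+B[1])/2;t=(B[2]+B[3])/2; print('blade mid',(h+t)/2,np.linalg.norm(t-h),np.degrees(np.arctan2(*((t-h)[:2][::-1]))))
p,R=pose();print(p)
```

```text
[[ 0.39245626 -0.07501533  0.051     ]
 [ 0.46212383 -0.10251307  0.051     ]
 [ 0.45692365 -0.11607772  0.051     ]
 [ 0.38618936 -0.08956355  0.051     ]] [ 0.42442328 -0.09579242  0.051     ]
[np.float64(0.015840600575750294), np.float64(0.07489790331392096), np.float64(0.014527268380451852), np.float64(0.07554032432414727)] -21.04148823274974
[[ 0.3600359  -0.05518698  0.01      ]
 [ 0.34863753 -0.08345165  0.01      ]
 [ 0.49808517 -0.11229768  0.01      ]
 [ 0.49132164 -0.13153054  0.01      ]]
blade mid [ 0.42452006 -0.09561671  0.01      ] 0.14989669899187918 -20.54075714144851
[0.42761352 0.34663259 0.21943777]
```

Run:
```python
from h import *
p,R=pose()
p,R=plan(p,R,[((.41,.12,.24),down(120),5),((.424,-.095,.19),down(159),5)],dec=3)
print(p)
```

```text
10
{"travel":[[-0.224,-0.037,-0.021],[-0.22,-0.057,-0.02],[-0.215,-0.076,-0.021],[-0.207,-0.094,-0.02],[-0.198,-0.111,-0.021],[-0.193,-0.096,0.05],[-0.178,-0.12,0.05],[-0.161,-0.144,0.05],[-0.139,-0.165,0.05],[-0.116,-0.181,0.05]],"rot":[[0.0,0.0,-0.058],[0.0,0.0,-0.058],[0.0,0.0,-0.058],[0.0,0.0,-0.059],[0.0,0.0,-0.058],[0.0,0.0,-0.091],[0.0,0.0,-0.09],[0.0,0.0,-0.091],[0.0,0.0,-0.091],[0.0,0.0,-0.091]]}
[ 0.42404078 -0.09496534  0.19005499]
```

```bash
python3 -m inch '{"travel":[[-0.224,-0.037,-0.021],[-0.22,-0.057,-0.02],[-0.215,-0.076,-0.021],[-0.207,-0.094,-0.02],[-0.198,-0.111,-0.021],[-0.193,-0.096,0.05],[-0.178,-0.12,0.05],[-0.161,-0.144,0.05],[-0.139,-0.165,0.05],[-0.116,-0.181,0.05],[0,0,0]],"rot":[[0,0,-0.058],[0,0,-0.058],[0,0,-0.058],[0,0,-0.059],[0,0,-0.058],[0,0,-0.091],[0,0,-0.09],[0,0,-0.091],[0,0,-0.091],[0,0,-0.091],[0,0,0]]}' 0.45
python3 - <<'E'
from h import *
c=snap('wrist','w8.png'); print(robot.get_state()['q'],pose()[0])
for n in('file_grip','file','mat'):print([(b['conf'],np.round(b['location'],4)) for b in robot.boxes_of('wrist',n)[:2]])
E
```

```text
time_s: 9.0
position: [0.4228, -0.0985, 0.1884]
tcp_rot: [-0.002, 0.183, 0.983, 0.0]
contact_force: [0.9, 1.3, 1.2]
opening: 0.55
[ 0.83343941  0.43179025 -0.93627547  2.09934083  0.46913327  0.83475589
  0.81350472] [ 0.42314716 -0.09573284  0.18908904]
[(0.67, array([ 0.407 , -0.091 ,  0.0091]))]
[(0.79, array([ 0.4106, -0.0897,  0.0112]))]
[(0.68, array([ 0.4206, -0.0825,  0.0071])), (0.21, array([ 0.4055, -0.0917,  0.0126]))]
```

View pics/w8.png

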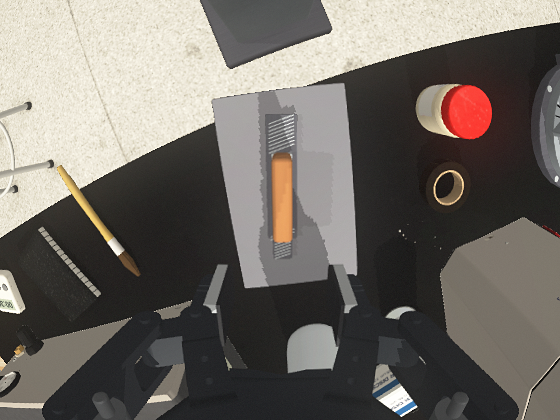

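Run:
```python
from h import *
i=cv2.imread('pics/w8.png')
cv2.imwrite('pics/w8c.png',cv2.resize(i[80:300,205:365],None,fx=2.7,fy=2.7,interpolation=cv2.INTER_CUBIC))
c=robot.camera('wrist')
hsv=cv2.cvtColor(i,cv2.COLOR_BGR2HSV); m=((hsv[...,0]>5)&(hsv[...,0]<22)&(hsv[...,1]>110)).astype(np.uint8); m[:145]=0;m[260:]=0;m[:,:250]=0;m[:,310:]=0
ys,xs=np.nonzero(m); print(xs.min(),xs.max(),ys.min(),ys.max())
for y in range(ys.min(),ys.max()+1,8):
    x=xs[ys==y]; print(y,x.min(),x.max())
p,R=pose(); print(p, R.as_matrix().round(4))
```

```text
272 291 153 241
153 276 286
161 272 291
169 272 291
177 272 291
185 272 291
193 272 291
201 272 291
209 273 291
217 273 291
225 273 291
233 273 291
241 275 288
[ 0.42373869 -0.09264009  0.19044506] [[-9.331e-01  3.597e-01  2.000e-04]
 [ 3.597e-01  9.331e-01  4.000e-04]
 [-1.000e-04  5.000e-04 -1.000e+00]]
```

View pics/w8c.png

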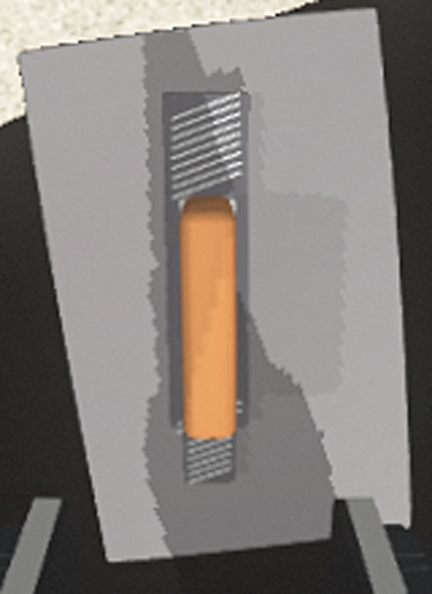

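Run:
```python
from h import *
for k in range(3):
    c=robot.camera('wrist'); p,R=pose()
    P=np.array([wplane(c,*q,.051) for q in [(282,159),(282.5,242.3)]]); m=P.mean(0)
    B=np.array([wplane(c,*q,.01) for q in [(281,80+92/2.7),(283,80+482/2.7)]])
    print(P.round(4),m.round(4),'blade',B.mean(0).round(4),np.linalg.norm(B[1]-B[0]),np.degrees(np.arctan2(*((B[1]-B[0])[:2][::-1]))), p.round(4),'dtool',R.inv().apply(B.mean(0)-p).round(4),R.inv().apply(m-p).round(4))
```

```text
[[ 0.3896 -0.0768  0.051 ]
 [ 0.4613 -0.1038  0.051 ]] [ 0.4255 -0.0903  0.051 ] blade [ 0.4261 -0.0904  0.01  ] 0.1510394080972562 -20.232342658224965 [ 0.4237 -0.0926  0.1905] dtool [-0.0013  0.0029  0.1805] [-0.0007  0.0028  0.1395]
[[ 0.3896 -0.0769  0.051 ]
 [ 0.4613 -0.1039  0.051 ]] [ 0.4255 -0.0904  0.051 ] blade [ 0.4261 -0.0905  0.01  ] 0.15108656560288636 -20.207304678195296 [ 0.4237 -0.0928  0.1905] dtool [-0.0014  0.003   0.1805] [-0.0008  0.0029  0.1395]
[[ 0.3896 -0.077   0.051 ]
 [ 0.4613 -0.104   0.051 ]] [ 0.4255 -0.0905  0.051 ] blade [ 0.4261 -0.0907  0.01  ] 0.15110650398448217 -20.199974346781726 [ 0.4236 -0.093   0.1906] dtool [-0.0014  0.003   0.1806] [-0.0008  0.0029  0.1396]
```

```bash
python3 -m inch '{"travel":[[-0.005,0.013,0.2],[0,0,0.2],[0,0,0.2],[0,0,0.14],[0,0,0.06],[0,0,0]],"rot":[[0,0,-0.009],[0,0,0],[0,0,0],[0,0,0],[0,0,0],[0,0,0]]}'
python3 - <<'E'
from h import *
c=snap('wrist','w9.png'); print(pose()[0],robot.get_state()['contact_force'])
E
```

```text
time_s: 10.0
position: [0.4247, -0.0908, 0.0292]
tcp_rot: [-0.001, 0.176, 0.984, 0.0]
contact_force: [-0.3, 0.4, 0.7]
opening: 0.551
[ 0.42522398 -0.09104381  0.03023138] [ 0.78727292 -0.33381729  1.18146014]
```

View pics/w9.png

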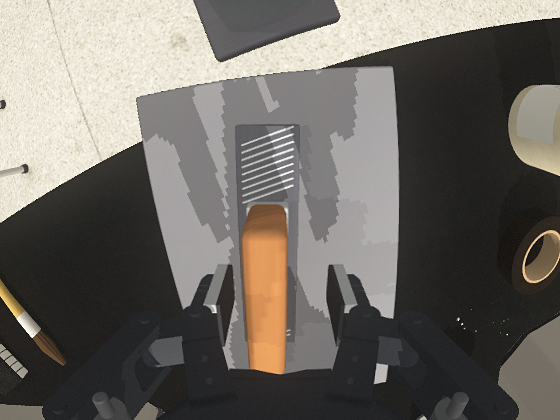

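```bash
python3 -m inch '{"travel":[[-0.005,-0.026,0],[0,0,0],[0,0,0]],"rot":[[0,0,0],[0,0,0],[0,0,0]]}'
python3 - <<'E'
from h import *
c=snap('wrist','w10.png'); print(pose()[0],robot.get_state()['contact_force'])
E
python3 -m inch '{"travel":[[0,0,0],[0,0,0],[0,0,0],[0,0,0],[0,0,0],[0,0,0]],"rot":[[0,0,0],[0,0,0],[0,0,0],[0,0,0],[0,0,0],[0,0,0]]}' 1 100
python3 - <<'E'
from h import *
c=snap('wrist','w11.png'); print(pose()[0],robot.get_state()['contact_force'])
E
```

```text
time_s: 10.35
position: [0.4247, -0.0975, 0.031]
tcp_rot: [0.001, 0.177, 0.984, -0.0]
contact_force: [-0.2, 0.1, -0.7]
opening: 0.551
[ 0.4246711  -0.09739423  0.03091335] [-0.83287699 -0.28553703 -0.47137991]
time_s: 11.0
position: [0.4245, -0.0971, 0.0307]
tcp_rot: [0.0, 0.177, 0.984, -0.0]
contact_force: [-2.4, -0.4, 13.2]
opening: 0.191
[ 0.42446524 -0.09703572  0.03067324] [-2.29580999  0.96380311 12.92351092]
```

View pics/w11.png

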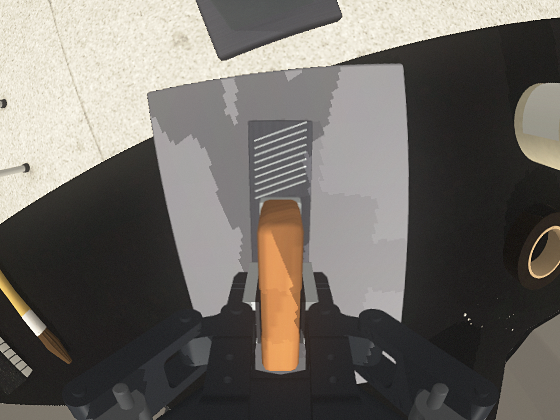

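```bash
cat >> h.py <<'E'
def filepose(yaw=23.0,face=(.4735,.293,.150),up=0.0,s=0.0,off=.0267,lat=0.0,tilt=30.0):
    a=np.radians(yaw); t=np.radians(tilt); bx=np.array([np.cos(a),np.sin(a),0]); by=np.array([-np.sin(a),np.cos(a),0]); n=np.array([0,0,1])*np.cos(t)+by*np.sin(t)
    fy=np.cross(n,bx); R=Ro.from_matrix(np.c_[-bx,fy,-n]); return np.array(face)+n*(off+up)+bx*s+fy*lat,R
E
python3 - <<'E'
from h import *
c=robot.camera('wrist'); p,R=pose()
for q in [(248,121),(312,124)]:
    w=wplane(c,*q,.010); print(w,R.inv().apply(w-p).round(4))
P,Q=filepose(up=.03,s=-.048); print(P,Q.as_matrix().round(3))
p,R=plan(p,R,[((.42,-.09,.20),R,4),((.43,.08,.24),R,5)])
plan(p,R,[(P+[0,0,.03],Q,10)])
E
```

```text
[ 0.34824298 -0.08382773  0.01      ] [ 0.0761 -0.0141  0.0207]
[ 0.35992788 -0.05641768  0.01      ] [0.0747 0.0157 0.0207]
[0.41823854 0.30034122 0.19910364] [[-0.921 -0.338  0.195]
 [-0.391  0.797 -0.46 ]
 [-0.    -0.5   -0.866]]
9
{"travel":[[0.008,0.006,-0.212],[0.008,0.007,-0.211],[0.009,0.006,-0.212],[0.008,0.006,-0.212],[0.05,0.163,-0.04],[0.049,0.163,-0.04],[0.05,0.163,-0.04],[0.05,0.162,-0.04],[0.05,0.163,-0.04]],"rot":[[0.0,0.0,0.0],[0.0,0.0,0.0],[0.0,0.0,0.0],[0.0,0.0,0.0],[0.0,0.0,0.0],[0.0,0.0,0.0],[0.0,0.0,0.0],[0.0,0.0,0.0],[0.0,0.0,0.0]]}
10
{"travel":[[0.044,0.101,0.005],[0.036,0.105,0.0],[0.028,0.106,-0.006],[0.021,0.108,-0.013],[0.011,0.108,-0.018],[0.004,0.108,-0.023],[-0.005,0.107,-0.029],[-0.013,0.104,-0.034],[-0.022,0.102,-0.038],[-0.03,0.097,-0.044]],"rot":[[0.033,-0.013,-0.049],[0.033,-0.013,-0.05],[0.034,-0.013,-0.049],[0.033,-0.014,-0.049],[0.033,-0.013,-0.049],[0.033,-0.013,-0.05],[0.033,-0.013,-0.049],[0.034,-0.013,-0.049],[0.033,-0.014,-0.049],[0.033,-0.013,-0.05]]}
```

```bash
python3 -m inch '{"travel":[[0.0,0.0,-0.06],[0.008,0.006,-0.19],[0.008,0.006,-0.21],[0.008,0.006,-0.21],[0.008,0.006,-0.18],[0.05,0.163,-0.04],[0.05,0.163,-0.04],[0.05,0.163,-0.04],[0.05,0.163,-0.04],[0.05,0.163,-0.04],[0,0,0]],"rot":[[0,0,0],[0,0,0],[0,0,0],[0,0,0],[0,0,0],[0,0,0],[0,0,0],[0,0,0],[0,0,0],[0,0,0],[0,0,0]]}'
python3 - <<'E'
from h import *
c=snap('wrist','w12.png'); p,R=pose(); s=robot.get_state(); print(p,s['contact_force'],s['torque'],s['opening'],s['q'])
P,Q=filepose(up=.03,s=-.048)
plan(p,R,[(P+[0,0,.03],Q,10)])
E
```

```text
time_s: 12.2
position: [0.43, 0.0842, 0.2415]
tcp_rot: [0.001, 0.174, 0.985, 0.001]
contact_force: [-0.7, -0.3, -2.3]
opening: 0.191
[0.42969538 0.08183741 0.24069309] [-0.22229075 -1.56731015 -3.10949317] [-0.0445281  -0.00492579 -0.01855143] 0.1927335701374361 [ 0.50985278  0.36728615 -1.02581399  2.0343613   0.38797793  0.94664648
  0.50010245]
10
{"travel":[[0.043,0.101,0.006],[0.036,0.103,0.0],[0.027,0.106,-0.006],[0.02,0.107,-0.012],[0.012,0.108,-0.017],[0.003,0.107,-0.023],[-0.005,0.106,-0.028],[-0.013,0.103,-0.033],[-0.022,0.101,-0.038],[-0.029,0.096,-0.042]],"rot":[[0.033,-0.013,-0.049],[0.034,-0.013,-0.049],[0.033,-0.013,-0.049],[0.033,-0.013,-0.049],[0.033,-0.014,-0.049],[0.034,-0.013,-0.049],[0.033,-0.013,-0.049],[0.033,-0.013,-0.049],[0.033,-0.013,-0.049],[0.033,-0.013,-0.049]]}
```

View pics/w12.png

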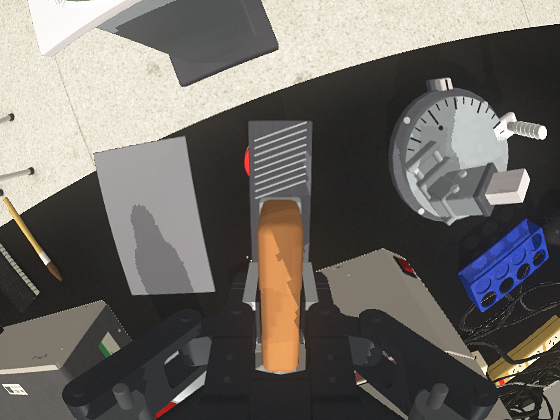

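```bash
python3 -m inch '{"travel":[[0.043,0.101,0.006],[0.036,0.103,0.0],[0.027,0.106,-0.006],[0.02,0.107,-0.012],[0.012,0.108,-0.017],[0.003,0.107,-0.023],[-0.005,0.106,-0.028],[-0.013,0.103,-0.033],[-0.022,0.101,-0.038],[-0.029,0.096,-0.042],[0,0,0],[0,0,0]],"rot":[[0.033,-0.013,-0.049],[0.034,-0.013,-0.049],[0.033,-0.013,-0.049],[0.033,-0.013,-0.049],[0.033,-0.014,-0.049],[0.034,-0.013,-0.049],[0.033,-0.013,-0.049],[0.033,-0.013,-0.049],[0.033,-0.013,-0.049],[0.033,-0.013,-0.049],[0,0,0],[0,0,0]]}'
python3 - <<'E'
from h import *
c=snap('wrist','w13.png');np.save('c13.npy',c['cam_to_world']); p,R=pose(); s=robot.get_state(); print(p,s['contact_force'],s['torque'],s['opening'],s['q'])
snap('scene','s13.png'); snap('top','t13.png')
P,Q=filepose(up=.03,s=-.048); print(P, (R.inv()*Q).as_rotvec(degrees=True))
i=cv2.imread('pics/s13.png');cv2.imwrite('pics/s13c.png',cv2.resize(i[200:350,170:320],None,fx=4,fy=4,interpolation=cv2.INTER_CUBIC))
E
```

```text
time_s: 13.45
position: [0.4191, 0.298, 0.2279]
tcp_rot: [0.05, -0.191, 0.947, -0.254]
contact_force: [0.9, -0.5, -2.5]
opening: 0.192
[0.41945549 0.29739041 0.22821273] [ 0.28550124 -0.11133446 -3.07508193] [ 0.77074953  0.27500296 -0.04132976] 0.1988032361684693 [-0.3555796   0.66825177 -0.94524743  1.76889408  0.83395843  1.51952088
  0.36988261]
[0.41823854 0.30034122 0.19910364] [ 0.01543079 -0.21923189 -0.24088068]
```

View pics/w13.png

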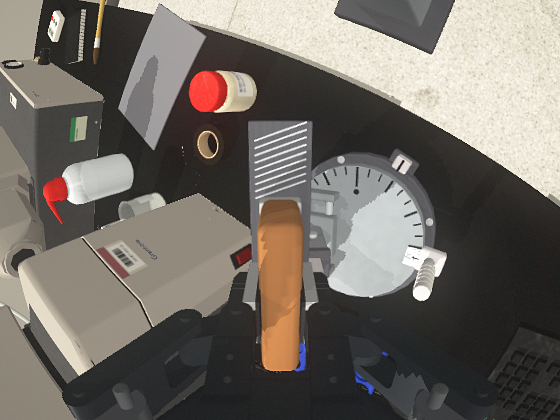

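View pics/s13c.png

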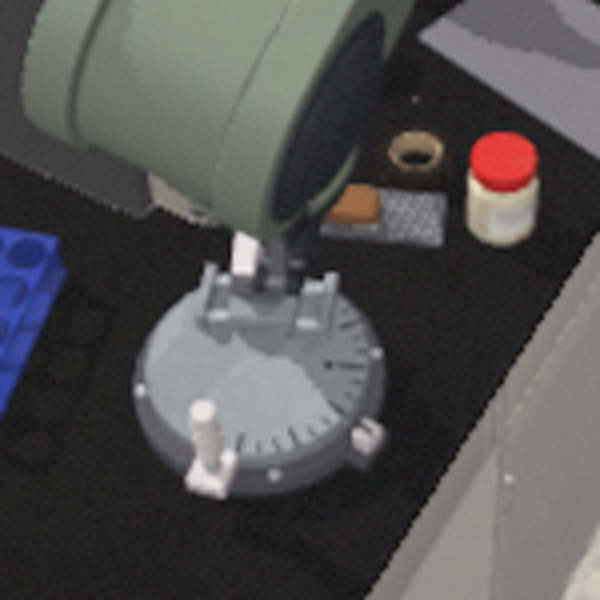

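Run:
```python
from h import *
i=cv2.imread('pics/w13.png');cv2.imwrite('pics/w13c.png',cv2.resize(i[140:310,290:450],None,fx=3.5,fy=3.5,interpolation=cv2.INTER_CUBIC))
```

```text
(no output)
```

View pics/w13c.png

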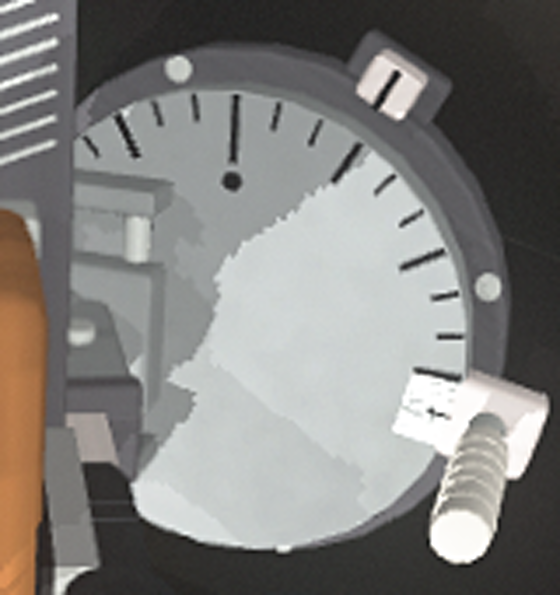

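Run:
```python
from h import *
c=robot.camera('wrist'); print(np.abs(np.array(c['cam_to_world'])-np.load('c13.npy')).max()); c['cam_to_world']=np.load('c13.npy')
def circ(P):
    A=np.c_[2*P,np.ones(len(P))]; s=np.linalg.lstsq(A,(P**2).sum(1),rcond=None)[0]; r=np.sqrt(s[2]+s[0]**2+s[1]**2)
    return s[:2],r,np.round(np.hypot(*(P-s[:2]).T)-r,4)
F=lambda p:(p[0]/3.5+290-.36,p[1]/3.5+140-.36)
rim=[(117,113),(153,100),(194,95),(236,94),(281,102),(323,120),(362,143),(398,174),(425,210),(446,251),(459,293),(464,337),(280,547),(230,540),(340,538)]
for z in (.026,.03,.034,.038):
    P=np.array([wplane(c,*F(p),z)[:2] for p in rim]); ax,r,e=circ(P); print(z,ax,r,e)
    ang=lambda p,z=z:round(np.degrees(np.arctan2(*((wplane(c,*F(p),z)[:2]-ax)[::-1])))%360,2)
    print('idx',ang((398,73)),ang((377,107)),'30',ang((361,144)),ang((335,181)),'60',ang((446,251)),ang((401,268)),'0',ang((236,95)),ang((233,170)),'90',ang((462,376)),ang((415,371)),'-30',ang((116,114)),ang((137,157)))
print('post',wplane(c,*F((461,536)),.096))
```

```text
0.0026345267992656796
0.026 [0.47708396 0.29617734] 0.07541904332507075 [ 0.0006  0.0003 -0.0005 -0.0001  0.0001 -0.0002  0.      0.0003  0.
 -0.0002 -0.0003 -0.0005  0.0003 -0.0019  0.0019]
idx 175.26 175.15 30 173.68 173.7 60 143.54 143.64 0 204.07 204.09 90 114.05 113.14 -30 234.1 234.26
0.03 [0.47505413 0.2965626 ] 0.07446508490123004 [ 0.0006  0.0003 -0.0005 -0.0001  0.0001 -0.0002  0.      0.0003  0.
 -0.0002 -0.0003 -0.0005  0.0003 -0.0019  0.0019]
idx 175.26 175.15 30 173.68 173.7 60 143.54 143.64 0 204.07 204.09 90 114.05 113.14 -30 234.1 234.26
0.034 [0.4730243  0.29694786] 0.07351112647738983 [ 0.0006  0.0003 -0.0005 -0.0001  0.0001 -0.0002  0.      0.0003  0.
 -0.0002 -0.0003 -0.0005  0.0003 -0.0018  0.0019]
idx 175.26 175.15 30 173.68 173.7 60 143.54 143.64 0 204.07 204.09 90 114.05 113.14 -30 234.1 234.26
0.038 [0.47099447 0.29733312] 0.07255716805354807 [ 0.0006  0.0003 -0.0005 -0.0001  0.0001 -0.0002  0.      0.0003  0.
 -0.0002 -0.0003 -0.0004  0.0003 -0.0018  0.0019]
idx 175.26 175.15 30 173.68 173.7 60 143.54 143.64 0 204.07 204.09 90 114.05 113.14 -30 234.1 234.26
post [0.45285611 0.3792559  0.096     ]
```

Run:
```python
from h import *
c=robot.camera('wrist'); c['cam_to_world']=np.load('c13.npy'); print(np.load('c13.npy')[:3,3])
F=lambda p:(p[0]/3.5+290-.36,p[1]/3.5+140-.36)
ax=np.array([.474,.2965])  # z .032
for z in(.014,.02,.024,.028,.032,.036,.04,.044):
    A=wplane(c,*F((398,73)),z)[:2];B=wplane(c,*F((377,107)),z)[:2]
    an=lambda v:round(np.degrees(np.arctan2(v[1],v[0]))%360,2)
    print(z,an(A-ax),an(B-ax),'linedir',an(A-B),np.hypot(*(A-ax)),np.hypot(*(B-ax)))
```

```text
[0.31660762 0.3266358  0.34223619]
0.014 175.7 175.64 linedir 176.11 0.09265100840890594 0.08066034866884493
0.02 175.5 175.41 linedir 176.11 0.09386823516311014 0.08209718475801007
0.024 175.37 175.26 linedir 176.11 0.09468036463208732 0.083055793828885
0.028 175.23 175.12 linedir 176.11 0.09549299471672773 0.08401495462765356
0.032 175.11 174.97 linedir 176.11 0.09630611274446116 0.08497464847124787
0.036 174.98 174.83 linedir 176.11 0.09711970645962979 0.0859348575010317
0.04 174.86 174.7 linedir 176.11 0.09793376400678339 0.08689556463835264
0.044 174.73 174.56 linedir 176.11 0.09874827391475732 0.08785675354290444
```

Run:
```python
from h import *
p,R=pose(); print(p)
D=down(159.5)
p,R=plan(p,R,[((.425,.08,.25),D,9),((.4245,-.0965,.19),D,5)])
p,R=plan(p,R,[((.4245,-.0965,.05),D,4),((.4245,-.0965,.032),D,3)])
```

```text
[0.41974704 0.29733641 0.22883382]
14
{"travel":[[0.044,-0.103,0.046],[0.034,-0.109,0.041],[0.024,-0.114,0.036],[0.014,-0.117,0.029],[0.004,-0.119,0.023],[-0.006,-0.12,0.017],[-0.016,-0.12,0.009],[-0.027,-0.118,0.003],[-0.036,-0.116,-0.004],[-0.061,-0.166,0.06],[-0.061,-0.165,0.06],[-0.062,-0.166,0.06],[-0.061,-0.165,0.06],[-0.061,-0.166,0.06]],"rot":[[-0.037,0.015,0.054],[-0.037,0.014,0.055],[-0.037,0.015,0.054],[-0.037,0.014,0.055],[-0.037,0.015,0.054],[-0.036,0.014,0.055],[-0.037,0.015,0.054],[-0.037,0.015,0.055],[-0.037,0.014,0.054],[0.0,0.0,0.0],[0.0,0.0,0.0],[0.0,0.0,0.0],[0.0,0.0,0.0],[0.0,0.0,0.0]]}
7
{"travel":[[0.0,0.0,0.175],[0.0,0.0,0.175],[0.0,0.0,0.175],[0.0,0.001,0.175],[0.0,0.0,0.03],[0.0,0.0,0.03],[0.0,0.0,0.03]],"rot":[[0.0,0.0,0.0],[0.0,0.0,0.0],[0.0,0.0,0.0],[0.0,0.0,0.0],[0.0,0.0,0.0],[0.0,0.0,0.0],[0.0,0.0,0.0]]}
```

```bash
python3 -m inch '{"travel":[[0.044,-0.103,0.046],[0.034,-0.109,0.041],[0.024,-0.114,0.036],[0.014,-0.117,0.029],[0.004,-0.119,0.023],[-0.006,-0.12,0.017],[-0.016,-0.12,0.009],[-0.027,-0.118,0.003],[-0.036,-0.116,-0.004],[-0.061,-0.166,0.06],[-0.061,-0.165,0.06],[-0.062,-0.166,0.06],[-0.061,-0.165,0.06],[-0.061,-0.166,0.06],[0,0,0]],"rot":[[-0.037,0.015,0.054],[-0.037,0.014,0.055],[-0.037,0.015,0.054],[-0.037,0.014,0.055],[-0.037,0.015,0.054],[-0.036,0.014,0.055],[-0.037,0.015,0.054],[-0.037,0.015,0.055],[-0.037,0.014,0.054],[0,0,0],[0,0,0],[0,0,0],[0,0,0],[0,0,0],[0,0,0]]}'
python3 - <<'E'
from h import *
p,R=pose(); print(p,robot.get_state()['contact_force'])
D=down(159.5)
p,R=plan(p,R,[((.4245,-.0965,.05),D,4),((.4245,-.0965,.031),D,4)])
E
```

```text
time_s: 15.2
position: [0.4232, -0.1003, 0.1884]
tcp_rot: [-0.001, 0.18, 0.984, -0.001]
contact_force: [0.2, 1.9, -2.2]
opening: 0.193
[ 0.42320635 -0.10028326  0.18839772] [ 0.23753187  1.90753933 -2.15733409]
8
{"travel":[[0.0,0.005,0.173],[0.0,0.006,0.173],[0.0,0.005,0.173],[0.0,0.005,0.173],[0.0,0.0,0.024],[0.0,0.0,0.023],[0.0,0.0,0.024],[0.0,0.0,0.024]],"rot":[[0.0,0.0,-0.001],[-0.001,-0.001,0.0],[0.0,0.0,-0.001],[0.0,-0.001,-0.001],[0.0,0.0,0.0],[0.0,0.0,0.0],[0.0,0.0,0.0],[0.0,0.0,0.0]]}
```

```bash
python3 -m inch '{"travel":[[0,0,0.175],[0,0,0.175],[0,0,0.175],[0,0,0.16],[0,0,0.04],[0,0,0.025],[0,0,0.02],[0,0,0.01],[0,0,0]],"rot":[[0,0,0],[0,0,0],[0,0,0],[0,0,0],[0,0,0],[0,0,0],[0,0,0],[0,0,0],[0,0,0]]}'
```

```text
time_s: 16.1
position: [0.425, -0.0959, 0.0344]
tcp_rot: [0.0, 0.177, 0.984, -0.0]
contact_force: [0.3, -0.3, -1.7]
opening: 0.195
```

```bash
python3 -m inch '{"travel":[[0,0,0.01],[0,0,0.007],[0,0,0]],"rot":[[0,0,0],[0,0,0],[0,0,0]]}'; python3 -m inch '{"travel":[[0,0,0],[0,0,0],[0,0,0],[0,0,-0.04],[0,0,-0.2],[0,0,-0.24],[0.0,0,-0.24]],"rot":[[0,0,0],[0,0,0],[0,0,0],[0,0,0],[0,0,0],[0,0,0],[0,0,0]]}' 0.45
python3 - <<'E'
from h import *
c=snap('wrist','w14.png'); p,R=pose(); print(p)
a=np.radians(103.0); ax=np.array([.474,.292]); tgt=np.r_[.4529,.376,.0745]
p,R=plan(p,R,[((.41,.12,.24),down(135),5),((.454,.375,.20),down(108),6)])
E
```

```text
time_s: 16.4
position: [0.4248, -0.0958, 0.0307]
tcp_rot: [0.0, 0.177, 0.984, -0.0]
contact_force: [-1.3, -0.7, 8.1]
opening: 0.197
time_s: 17.1
position: [0.424, -0.0948, 0.1763]
tcp_rot: [-0.001, 0.176, 0.984, 0.0]
contact_force: [1.0, -1.7, 0.7]
opening: 0.546
[ 0.42654769 -0.09464752  0.18232861]
11
{"travel":[[0.09,0.196,-0.058],[0.106,0.187,-0.058],[0.122,0.177,-0.058],[0.137,0.166,-0.058],[0.15,0.154,-0.058],[0.124,0.176,0.033],[0.138,0.166,0.034],[0.151,0.155,0.033],[0.162,0.142,0.033],[0.173,0.129,0.034],[0.182,0.115,0.033]],"rot":[[0.0,0.001,0.058],[0.0,0.0,0.057],[0.001,0.001,0.058],[0.0,0.001,0.057],[0.0,0.0,0.058],[0.0,0.0,0.052],[0.0,0.0,0.053],[0.0,0.0,0.052],[0.0,0.0,0.052],[0.0,0.0,0.053],[0.0,0.0,0.052]]}
```

View pics/w14.png

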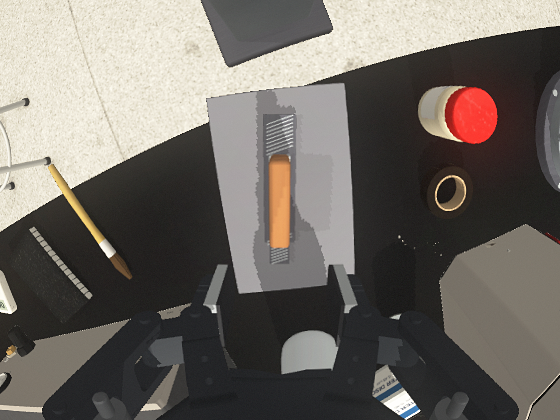

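```bash
python3 -m inch '{"travel":[[0.09,0.196,-0.058],[0.106,0.187,-0.058],[0.122,0.177,-0.058],[0.137,0.166,-0.058],[0.15,0.154,-0.058],[0.124,0.176,0.033],[0.138,0.166,0.034],[0.151,0.155,0.033],[0.162,0.142,0.033],[0.173,0.129,0.034],[0.182,0.115,0.033],[0,0,0],[0,0,0]],"rot":[[0,0,0.058],[0,0,0.058],[0,0,0.058],[0,0,0.058],[0,0,0.058],[0,0,0.052],[0,0,0.052],[0,0,0.052],[0,0,0.052],[0,0,0.052],[0,0,0.052],[0,0,0],[0,0,0]]}'
python3 - <<'E'
from h import *
c=snap('wrist','w15.png');np.save('c15.npy',c['cam_to_world']); p,R=pose(); print(p,robot.get_state()['q'])
p,R=plan(p,R,[((.4529,.377,.0745),R,4)])
E
```

```text
time_s: 18.45
position: [0.4529, 0.3748, 0.1921]
tcp_rot: [-0.001, 0.587, 0.809, -0.001]
contact_force: [0.3, -0.5, -0.1]
opening: 0.549
[0.45342325 0.37360672 0.19231971] [-0.29689591  0.60929466 -0.72071529  1.72375206  0.46836772  0.98945572
 -0.87902258]
4
{"travel":[[0.004,0.001,0.147],[0.005,0.001,0.148],[0.004,0.001,0.147],[0.004,0.0,0.147]],"rot":[[0.0,0.0,0.0],[0.0,0.0,0.0],[0.0,0.0,0.0],[0.0,0.0,0.0]]}
```

View pics/w15.png

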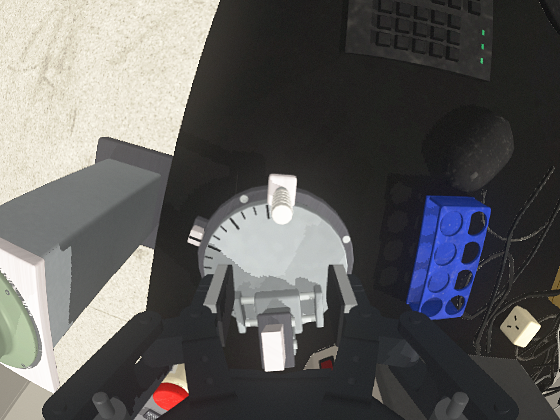

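```bash
python3 -m inch '{"travel":[[0.004,0,0.147],[0.004,0,0.147],[0.004,0,0.147],[0.004,0,0.14],[0,0,0]],"rot":[[0,0,0],[0,0,0],[0,0,0],[0,0,0],[0,0,0]]}'; python3 -m inch '{"travel":[[0,0,0],[0,0,0],[0,0,0],[0,0,0],[0,0,0]],"rot":[[0,0,0],[0,0,0],[0,0,0],[0,0,0],[0,0,0]]}' 1 30; python3 -c "
from h import *
print(pose()[0], robot.get_state()['contact_force'])"
```

```text
time_s: 19.0
position: [0.452, 0.3745, 0.0738]
tcp_rot: [-0.001, 0.589, 0.808, -0.002]
contact_force: [0.1, -0.2, 0.6]
opening: 0.558
time_s: 19.5
position: [0.4536, 0.3771, 0.0779]
tcp_rot: [0.0, 0.589, 0.808, 0.001]
contact_force: [-0.9, -2.5, 8.0]
opening: 0.177
[0.45357903 0.37706137 0.07789302] [-0.91670199 -2.50091048  8.00427741]
```

```bash
python3 -m inch '{"travel":[[0,-0.006,-0.01],[0,-0.006,0],[0,0,0],[0,0,0]],"rot":[[0,0,0],[0,0,0],[0,0,0],[0,0,0]]}';  python3 -c "
from h import *
print(pose()[0], robot.get_state()['contact_force'])"
```

```text
time_s: 19.9
position: [0.4506, 0.3762, 0.0783]
tcp_rot: [-0.0, 0.588, 0.809, 0.0]
contact_force: [1.9, 2.4, -13.7]
opening: 0.178
[0.45059908 0.37618563 0.07834503] [  1.93285225   2.43634216 -13.65787011]
```

Run:
```python
from h import *
p=np.array([.4506,.3762,.0783]); R=pose()[1]
p,R=plan(p,R,[(p+[0,0,.10],R,3),((.425,.315,.21),down(155),5)])
```

```text
9
{"travel":[[0.0,0.0,-0.167],[0.0,0.0,-0.166],[0.0,0.0,-0.167],[-0.042,-0.036,-0.026],[-0.037,-0.041,-0.027],[-0.03,-0.046,-0.026],[-0.024,-0.05,-0.027],[-0.017,-0.053,-0.026],[-0.01,-0.054,-0.027]],"rot":[[0.0,0.0,0.0],[0.0,0.0,0.0],[0.0,0.0,0.0],[0.0,0.0,-0.091],[0.0,0.0,-0.092],[0.0,0.0,-0.091],[0.0,0.0,-0.091],[0.0,0.0,-0.092],[0.0,0.0,-0.091]]}
```

```bash
python3 -m inch '{"travel":[[0,0,0],[0,0,0],[0,0,0],[0,0,-0.167],[0,0,-0.166],[0,0,-0.167],[-0.042,-0.036,-0.026],[-0.037,-0.041,-0.027],[-0.03,-0.046,-0.026],[-0.024,-0.05,-0.027],[-0.017,-0.053,-0.026],[-0.01,-0.054,-0.027],[0,0,0],[0,0,0]],"rot":[[0,0,0],[0,0,0],[0,0,0],[0,0,0],[0,0,0],[0,0,0],[0,0,-0.09],[0,0,-0.09],[0,0,-0.09],[0,0,-0.09],[0,0,-0.09],[0,0,-0.09],[0,0,0],[0,0,0]]}' 0.45;  python3 - <<'E'
from h import *
c=snap('wrist','w16.png');np.save('c16.npy',c['cam_to_world']); print(pose()[0])
i=cv2.imread('pics/w16.png');cv2.imwrite('pics/w16.png',i)
E
```

```text
time_s: 21.3
position: [0.4249, 0.3153, 0.21]
tcp_rot: [0.0, 0.224, 0.974, 0.0]
contact_force: [1.0, -0.2, 0.6]
opening: 0.554
[0.42482833 0.3155333  0.2098813 ]
```

View pics/w16.png

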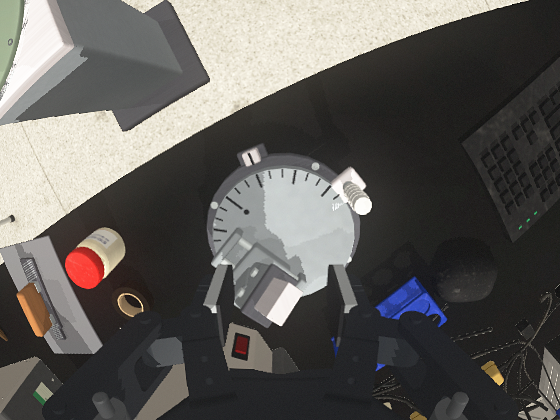

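Run:
```python
from h import *
i=cv2.imread('pics/w16.png');cv2.imwrite('pics/w16c.png',cv2.resize(i[140:310,200:375],None,fx=3.5,fy=3.5,interpolation=cv2.INTER_CUBIC))
cv2.imwrite('pics/w16d.png',cv2.resize(i[140:215,205:305],None,fx=8,fy=8,interpolation=cv2.INTER_CUBIC))
```

```text
(no output)
```

View pics/w16c.png

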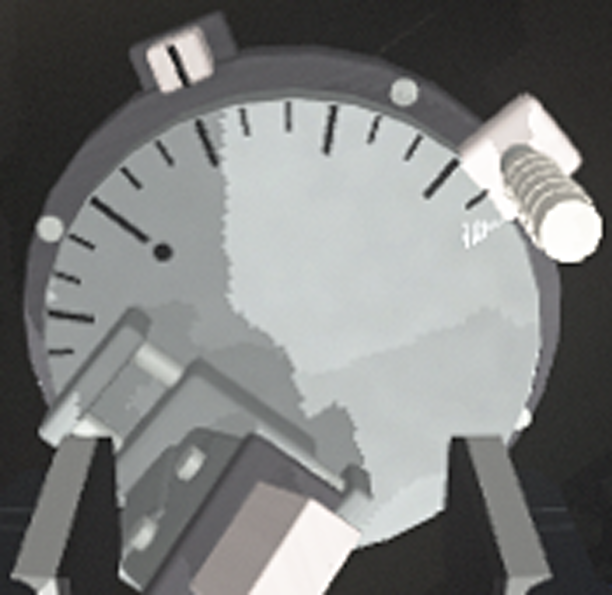

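View pics/w16d.png

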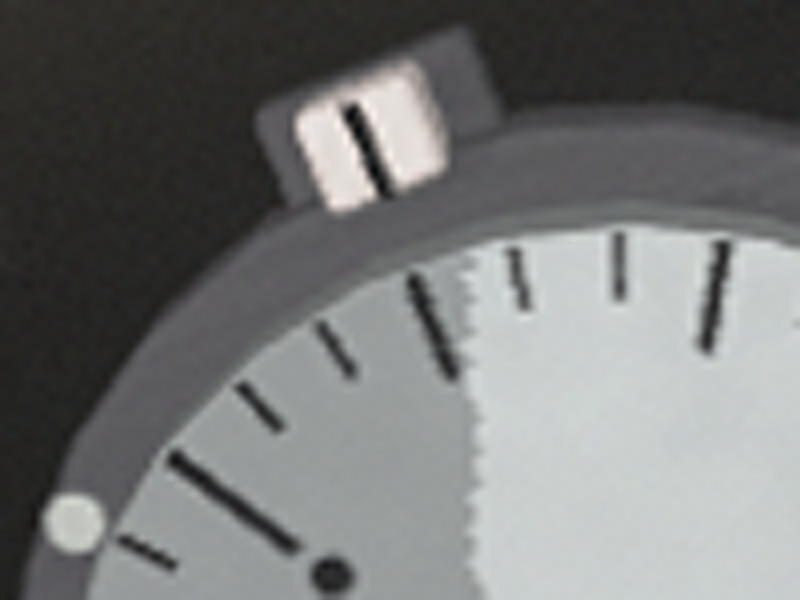

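Run:
```python
from h import *
c=robot.camera('wrist'); c['cam_to_world']=np.load('c16.npy'); print(np.load('c16.npy')[:3,3])
def circ(P):
    A=np.c_[2*P,np.ones(len(P))]; s=np.linalg.lstsq(A,(P**2).sum(1),rcond=None)[0]; r=np.sqrt(s[2]+s[0]**2+s[1]**2)
    return s[:2],r,np.round(np.hypot(*(P-s[:2]).T)-r,4)
F=lambda p:(p[0]/3.5+200-.36,p[1]/3.5+140-.36)
G=lambda p:(p[0]/8+205-.44,p[1]/8+140-.44)
H=lambda p:((p[0]-205+.44)*0,0)
pts=[G(p) for p in [(172,455),(240,385),(318,325),(413,278),(510,248),(619,233),(727,240)]]+[F(p) for p in [(379,116),(420,137),(456,165),(68,235),(55,275),(48,314),(538,370),(500,450),(540,300),(420,528)]]
an=lambda v:round(np.degrees(np.arctan2(v[1],v[0]))%360,2)
for z in (.03,.032,.034):
    P=np.array([wplane(c,*p,z)[:2] for p in pts]); ax,r,e=circ(P); print(z,ax,r,e)
    an_=[an(q-ax) for q in P]; base=[0,10,20,30,40,50,60,70,80,90,-10,-20,-30]
    D=[round(a+b,2) for a,b in zip(an_,base)]; print('D',D,np.mean(D))
    for zi in (.022,.028,.034,.04):
        print(zi,[an(wplane(c,*G(p),zi)[:2]-ax) for p in [(350,105),(387,197)]])
# bar face
cs=[(262,482),(360,540)]
print('post',wplane(c,*F((568,232)),.096))
```

```text
[0.34966157 0.35274764 0.34179334]
0.03 [0.47600469 0.2955016 ] 0.0750309194920066 [ 0.     -0.0002  0.      0.      0.0002  0.0006  0.0006  0.0003 -0.0005
 -0.0014  0.0004 -0.0004 -0.0004  0.0004 -0.001   0.0004  0.0008]
D [np.float64(204.79), np.float64(204.99), np.float64(205.36), np.float64(205.22), np.float64(205.67), np.float64(205.46), np.float64(205.43), np.float64(205.77), np.float64(205.68), np.float64(205.35), np.float64(205.07), np.float64(205.22), np.float64(205.09)] 205.31538461538463
0.022 [np.float64(175.32), np.float64(175.42)]
0.028 [np.float64(174.8), np.float64(174.83)]
0.034 [np.float64(174.29), np.float64(174.25)]
0.04 [np.float64(173.79), np.float64(173.68)]
0.032 [0.47519426 0.2958688 ] 0.07454963326216191 [ 0.     -0.0002  0.      0.      0.0002  0.0006  0.0006  0.0003 -0.0005
 -0.0014  0.0004 -0.0004 -0.0004  0.0004 -0.001   0.0004  0.0008]
D [np.float64(204.79), np.float64(204.99), np.float64(205.36), np.float64(205.22), np.float64(205.67), np.float64(205.46), np.float64(205.43), np.float64(205.77), np.float64(205.68), np.float64(205.35), np.float64(205.07)
[... 244 characters left out ...]
)]
0.034 [0.47438383 0.29623601] 0.07406834703232146 [ 0.     -0.0002  0.      0.      0.0002  0.0006  0.0005  0.0003 -0.0005
 -0.0013  0.0004 -0.0004 -0.0004  0.0004 -0.001   0.0004  0.0008]
D [np.float64(204.79), np.float64(204.99), np.float64(205.36), np.float64(205.22), np.float64(205.67), np.float64(205.46), np.float64(205.43), np.float64(205.77), np.float64(205.68), np.float64(205.35), np.float64(205.07), np.float64(205.22), np.float64(205.09)] 205.31538461538463
0.022 [np.float64(175.68), np.float64(175.84)]
0.028 [np.float64(175.15), np.float64(175.23)]
0.034 [np.float64(174.63), np.float64(174.63)]
0.04 [np.float64(174.12), np.float64(174.05)]
post [0.45050186 0.37770105 0.096     ]
```

Run:
```python
from h import *
p,R=pose(); 
p,R=plan(p,R,[((.415,.10,.22),down(159),5),((.4246,-.0962,.13),down(159.6),6),((.4246,-.0962,.035),down(159.6),4)])
```

```text
15
{"travel":[[-0.085,-0.198,-0.01],[-0.082,-0.2,-0.01],[-0.079,-0.201,-0.011],[-0.075,-0.202,-0.01],[-0.071,-0.204,-0.01],[-0.066,-0.15,0.075],[-0.066,-0.15,0.075],[-0.065,-0.15,0.075],[-0.066,-0.15,0.075],[-0.065,-0.15,0.075],[-0.065,-0.15,0.075],[0.0,0.0,0.119],[0.0,0.0,0.118],[0.0,0.0,0.119],[0.0,0.0,0.119]],"rot":[[0.0,0.0,-0.011],[0.0,0.0,-0.012],[0.0,0.0,-0.011],[0.0,0.0,-0.011],[0.0,0.0,-0.012],[0.0,0.0,-0.001],[0.0,0.0,-0.001],[0.0,0.0,-0.001],[0.0,0.0,-0.001],[0.0,0.0,-0.001],[0.0,0.0,-0.002],[0.0,0.0,0.0],[0.0,0.0,0.0],[0.0,0.0,0.0],[0.0,0.0,0.0]]}
```

```bash
python3 -m inch '{"travel":[[-0.085,-0.198,-0.01],[-0.082,-0.2,-0.01],[-0.079,-0.201,-0.01],[-0.075,-0.202,-0.01],[-0.071,-0.204,-0.01],[-0.066,-0.15,0.075],[-0.066,-0.15,0.075],[-0.066,-0.15,0.075],[-0.066,-0.15,0.075],[-0.065,-0.15,0.075],[-0.065,-0.15,0.075],[0,0,0.12],[0,0,0.12],[0,0,0.12],[0,0,0.12],[0,0,0],[0,0,0]],"rot":[[0,0,-0.011],[0,0,-0.012],[0,0,-0.011],[0,0,-0.011],[0,0,-0.012],[0,0,-0.001],[0,0,-0.001],[0,0,-0.001],[0,0,-0.001],[0,0,-0.001],[0,0,-0.001],[0,0,0],[0,0,0],[0,0,0],[0,0,0],[0,0,0],[0,0,0]]}'
python3 - <<'E'
from h import *
c=snap('wrist','w17.png'); print(pose()[0])
E
```

```text
time_s: 23.1
position: [0.4261, -0.0961, 0.0342]
tcp_rot: [-0.0, 0.176, 0.984, -0.0]
contact_force: [0.4, 0.3, 0.9]
opening: 0.546
[ 0.42640251 -0.09633932  0.03469663]
```

View pics/w17.png

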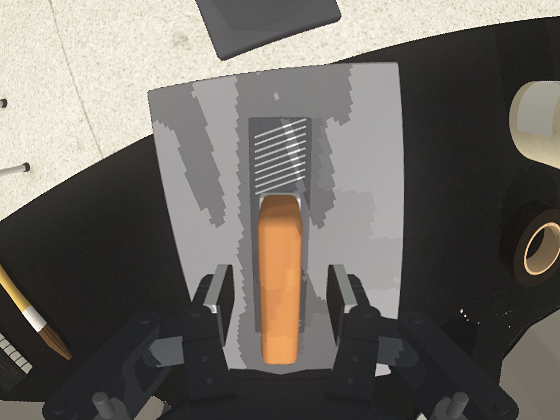

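Grip is centred between the pads (x≈280). Lower 4 mm and close.

```bash
python3 -m inch '{"travel":[[0,0,0.018],[0,0,0]],"rot":[[0,0,0],[0,0,0]]}'; python3 -m inch '{"travel":[[0,0,0],[0,0,0],[0,0,0],[0,0,0],[0,0,0],[0,0,0]],"rot":[[0,0,0],[0,0,0],[0,0,0],[0,0,0],[0,0,0],[0,0,0]]}' 1 100
python3 - <<'E'
from h import *
c=snap('wrist','w18.png'); p,R=pose(); print(p,R.as_matrix().round(4).tolist())
for q in [(248,121),(312,124)]:
    w=wplane(c,*q,.010); print(R.inv().apply(w-p).round(4))
i=cv2.imread('pics/w18.png');cv2.imwrite('pics/w18c.png',i[100:400,180:380])
P,Q=filepose(yaw=25,face=(.474,.2955,.15),up=.06,s=-.045)
p,R=plan(p,R,[(p+[0,0,.012],R,1),((.425,-.09,.19),R,4),((.43,.08,.25),R,5)])
p,R=plan(p,R,[(P,Q,11)])
E
```

```text
time_s: 23.35
position: [0.4262, -0.0969, 0.0308]
tcp_rot: [0.0, 0.176, 0.984, -0.0]
contact_force: [0.3, -0.9, -0.5]
opening: 0.552
time_s: 23.95
position: [0.426, -0.0968, 0.0308]
tcp_rot: [0.0, 0.176, 0.984, -0.0]
contact_force: [-2.9, 0.3, 12.9]
opening: 0.194
[ 0.42602389 -0.09677495  0.03081799] [[-0.938, 0.3467, 0.0001], [0.3467, 0.938, -0.0008], [-0.0004, -0.0007, -1.0]]
[ 0.0761 -0.0141  0.0208]
[0.0747 0.0157 0.0208]
10
{"travel":[[0.0,0.0,-0.06],[0.004,0.007,-0.184],[0.004,0.008,-0.184],[0.004,0.007,-0.184],[0.004,0.007,-0.184],[0.054,0.161,-0.06],[0.055,0.161,-0.06],[0.054,0.162,-0.06],[0.054,0.161,-0.06],[0.054,0.161,-0.061]],"rot":[[0.0,0.0,0.0],[0.0,0.0,0.0],[0.0,0.0,0.0],[0.0,0.0,0.0],[0.0,0.0,0.0],[0.0,0.0,0.0],[0.0,0.0,0.0],[0.0,0.0,0.0],[0.0,0.0,0.0],[0.0,0.0,0.0]]}
11
{"travel":[[0.044,0.098,0.011],[0.036,0.102,0.006],[0.03,0.103,0.001],[0.022,0.106,-0.004],[0.015,0.107,-0.01],[0.007,0.106,-0.015],[-0.001,0.107,-0.019],[-0.009,0.105,-0.024],[-0.016,0.103,-0.029],[-0.024,0.1,-0.032],[-0.032,0.096,-0.037]],"rot":[[0.03,-0.013,-0.047],[0.03,-0.012,-0.047],[0.03,-0.013,-0.046],[0.03,-0.012,-0.047],[0.03,-0.013,-0.047],[0.03,-0.012,-0.047],[0.03,-0.013,-0.046],[0.03,-0.012,-0.047],[0.03,-0.013,-0.047],[0.03,-0.012,-0.047],[0.03,-0.013,-0.047]]}
```

View pics/w18c.png

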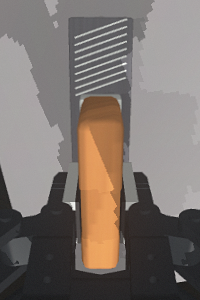

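```bash
python3 -m inch '{"travel":[[0,0,-0.06],[0.004,0.007,-0.184],[0.004,0.007,-0.184],[0.004,0.007,-0.184],[0.004,0.007,-0.184],[0.054,0.161,-0.06],[0.054,0.161,-0.06],[0.054,0.161,-0.06],[0.054,0.161,-0.06],[0.054,0.161,-0.06]],"rot":[[0,0,0],[0,0,0],[0,0,0],[0,0,0],[0,0,0],[0,0,0],[0,0,0],[0,0,0],[0,0,0],[0,0,0]]}' && python3 -m inch '{"travel":[[0.044,0.098,0.011],[0.036,0.102,0.006],[0.03,0.103,0.001],[0.022,0.106,-0.004],[0.015,0.107,-0.01],[0.007,0.106,-0.015],[-0.001,0.107,-0.019],[-0.009,0.105,-0.024],[-0.016,0.103,-0.029],[-0.024,0.1,-0.032],[-0.032,0.096,-0.037],[0,0,0],[0,0,0],[0,0,0]],"rot":[[0.03,-0.013,-0.047],[0.03,-0.012,-0.047],[0.03,-0.013,-0.046],[0.03,-0.012,-0.047],[0.03,-0.013,-0.047],[0.03,-0.012,-0.047],[0.03,-0.013,-0.046],[0.03,-0.012,-0.047],[0.03,-0.013,-0.047],[0.03,-0.012,-0.047],[0.03,-0.013,-0.047],[0,0,0],[0,0,0],[0,0,0]]}'
python3 - <<'E'
from h import *
c=snap('wrist','w19.png');np.save('c19.npy',c['cam_to_world']); p,R=pose(); s=robot.get_state(); print(p,s['contact_force'],s['torque'],s['opening'],s['q'])
P,Q=filepose(yaw=25,face=(.474,.2955,.15),up=.06,s=-.045); print(P,R.inv().apply(P-p), (R.inv()*Q).as_rotvec(degrees=True))
c=snap('top','t19.png'); 
i=cv2.imread('pics/t19.png');cv2.imwrite('pics/t19c.png',cv2.resize(i[170:280,140:290],None,fx=5,fy=5,interpolation=cv2.INTER_CUBIC))
E
```

```text
time_s: 25.0
position: [0.4296, 0.0806, 0.2501]
tcp_rot: [-0.0, 0.176, 0.984, -0.0]
contact_force: [0.6, 0.5, -2.0]
opening: 0.193
time_s: 26.4
position: [0.4152, 0.3146, 0.2248]
tcp_rot: [0.056, -0.209, 0.943, -0.252]
contact_force: [1.2, 0.5, -3.0]
opening: 0.196
[0.41530579 0.31444687 0.22487136] [ 0.65557042 -0.11917759 -2.18783638] [ 0.76784614  0.36574523 -0.01754464] 0.19220449230698436 [-0.36539473  0.69955042 -0.9882494   1.7573283   0.86720841  1.54496795
  0.35861014]
[0.41489565 0.31577062 0.2250844 ] [-0.0001864   0.00108319 -0.00087056] [ 0.02939396 -0.02595291 -0.04934928]
```

View pics/w19.png

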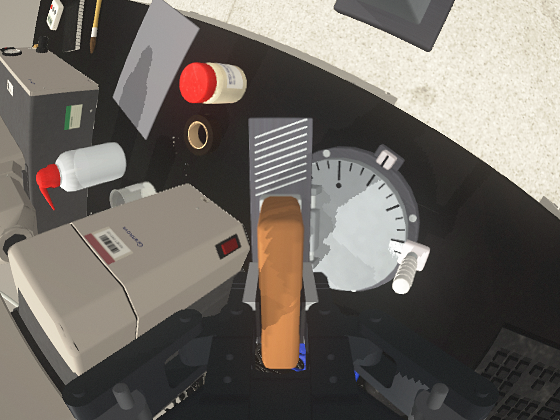

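View pics/t19c.png

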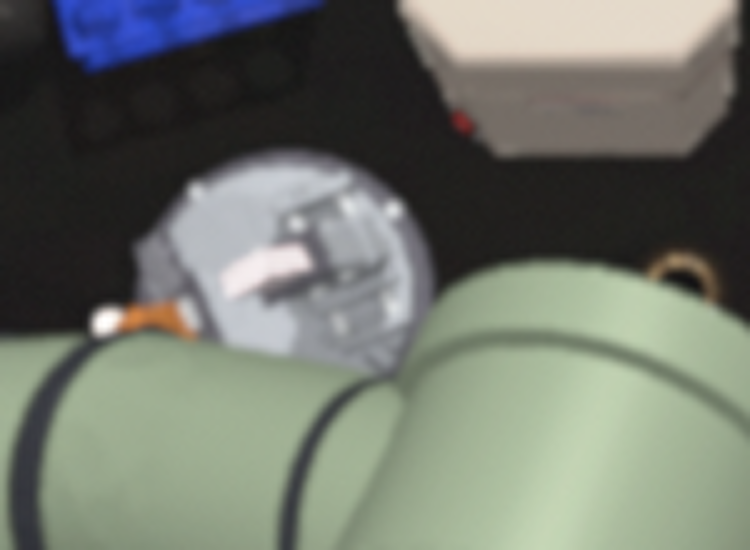

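Run:
```python
from h import *
t=robot.camera('top')
print(onplane(t,140+226/5-.4,170+285/5-.4,.1425))
print(proj(t,[.474,.2955,.15]), proj(t,[.4685,.3073,.1425]),proj(t,[.4795,.2837,.1575]))
i=cv2.imread('pics/t19.png'); cv2.imwrite('pics/t19d.png',cv2.resize(i[205:245,165:225],None,fx=13,fy=13,interpolation=cv2.INTER_CUBIC))
```

```text
[0.4666146  0.30578711 0.1425    ]
[188.33929202 223.52521235] [184.24650081 225.87551506] [192.4739302  221.15087884]
```

View pics/t19d.png

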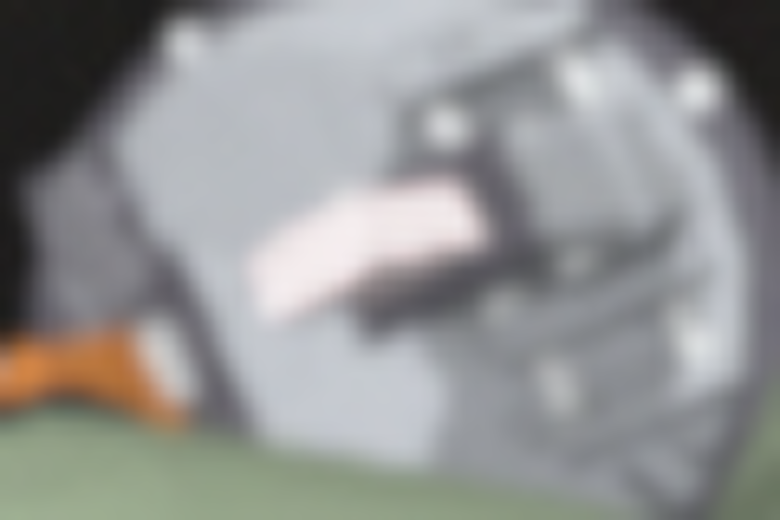

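```bash
cat > st.py <<'E'
from h import *
import sys
face=np.array([.473,.2945,.15]); a=np.radians(25); bx=np.array([np.cos(a),np.sin(a),0]); by=np.array([-np.sin(a),np.cos(a),0]); n=np.array([0,0,np.cos(np.pi/6)])+by*.5
p,R=pose(); s=robot.get_state(); f=np.array(s['contact_force'])-[.7,.1,-2.6]
fy=np.cross(n,bx)
print('t',round(s['time_s'],2),'s %.1f lat %.1f up %.1f mm'%(1000*(p-face)@bx,1000*(p-face)@fy,1000*((p-face)@n-.0267)),'Fn %.1f Fx %.1f Fy %.1f'%(f@n,f@bx,f@fy),'tq',np.round(s['torque'],2),'rot',(R.inv()*filepose(yaw=25)[1]).as_rotvec(degrees=True).round(2))
E
python3 st.py; python3 -m inch '{"travel":[[0,-0.004,0.08],[0,0,0.08],[0,0,0.05],[0,0,0.025],[0,0,0],[0,0,0]],"rot":[[0,0,0],[0,0,0],[0,0,0],[0,0,0],[0,0,0],[0,0,0]]}'; python3 st.py;python3 - <<'E'
from h import *
snap('scene','s20.png');c=snap('top','t20.png'); 
i=cv2.imread('pics/s20.png');cv2.imwrite('pics/s20c.png',cv2.resize(i[200:330,170:320],None,fx=5,fy=5,interpolation=cv2.INTER_CUBIC)[:600])
E
python3 st.py
```

```text
t 26.55 s -43.8 lat -0.7 up 59.5 mm Fn 0.1 Fx 0.0 Fy 0.3 tq [0.79 0.34 0.03] rot [ 0.03 -0.01 -0.05]
time_s: 27.15
position: [0.425, 0.2937, 0.1845]
tcp_rot: [0.056, -0.21, 0.943, -0.252]
contact_force: [0.2, 0.6, -2.5]
opening: 0.199
t 27.15 s -43.8 lat -0.3 up 12.9 mm Fn 0.4 Fx -0.3 Fy 0.5 tq [ 0.78  0.35 -0.01] rot [0.05 0.02 0.05]
t 27.25 s -43.7 lat -0.3 up 13.2 mm Fn 0.1 Fx -0.9 Fy 0.9 tq [0.75 0.32 0.03] rot [0.06 0.04 0.05]
```

View pics/s20c.png

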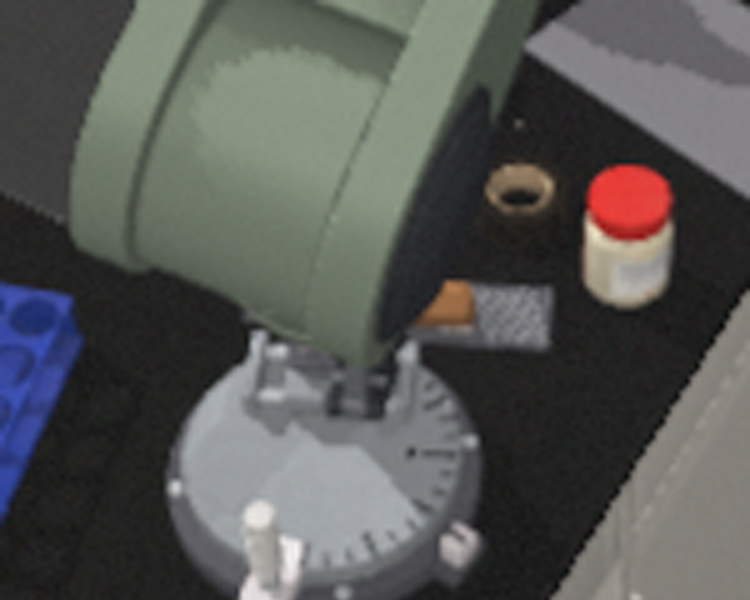

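```bash
python3 -m inch '{"travel":[[0,0,0.02],[0,0,0.02],[0,0,0]],"rot":[[0,0,0],[0,0,0],[0,0,0]]}' >/dev/null; python3 st.py; python3 -m inch '{"travel":[[0,0,0.015],[0,0,0]],"rot":[[0,0,0],[0,0,0]]}'>/dev/null; python3 st.py;  python3 -m inch '{"travel":[[0,0,0.015],[0,0,0]],"rot":[[0,0,0],[0,0,0]]}'>/dev/null; python3 st.py
```

```text
t 27.55 s -44.0 lat -0.6 up 4.1 mm Fn -0.4 Fx 0.6 Fy 0.3 tq [ 0.74  0.29 -0.02] rot [ 0.01 -0.03  0.05]
t 27.75 s -43.9 lat -0.6 up 1.4 mm Fn -0.5 Fx -0.5 Fy 0.4 tq [ 0.77  0.36 -0.05] rot [ 0.03 -0.01  0.05]
t 27.95 s -43.8 lat -0.4 up -1.3 mm Fn 5.5 Fx -0.7 Fy -0.4 tq [0.61 0.1  0.04] rot [0.05 0.02 0.05]
```

```bash
python3 -m inch '{"travel":[[0,0,0.016],[0,0,0]],"rot":[[0,0,0],[0,0,0]]}' >/dev/null; python3 st.py; python3 -m inch '{"travel":[[-0.04,0,0],[-0.05,0,0]],"rot":[[0,0,0],[0,0,0]]}'>/dev/null; python3 st.py;  python3 -m inch '{"travel":[[-0.05,0,0],[-0.05,0,0]],"rot":[[0,0,0],[0,0,0]]}'>/dev/null; python3 st.py
```

```text
t 28.15 s -43.7 lat -0.4 up -4.4 mm Fn 8.3 Fx -1.5 Fy -1.1 tq [ 0.53 -0.05  0.11] rot [0.05 0.03 0.05]
t 28.35 s -26.0 lat -0.2 up -4.1 mm Fn 8.6 Fx -5.2 Fy 0.8 tq [ 0.45  0.92 -0.34] rot [ 0.05 -0.01  0.1 ]
t 28.55 s -5.9 lat -0.1 up -4.2 mm Fn 8.5 Fx -5.3 Fy -0.5 tq [ 0.4   1.1  -0.49] rot [ 0.06 -0.03  0.09]
```

```bash
python3 -m inch '{"travel":[[-0.05,0,0],[-0.05,0,0]],"rot":[[0,0,0],[0,0,0]]}' >/dev/null; python3 st.py; python3 -m inch '{"travel":[[-0.05,0,0],[-0.05,0,0],[-0.05,0,0],[-0.04,0,0]],"rot":[[0,0,0],[0,0,0],[0,0,0],[0,0,0]]}'>/dev/null; python3 st.py;  python3 -m inch '{"travel":[[-0.015,0,-0.05],[0,0,-0.08],[0,0,-0.06]],"rot":[[0,0,0],[0,0,0],[0,0,0]]}'>/dev/null; python3 st.py
```

```text
t 28.75 s 14.0 lat -0.1 up -4.3 mm Fn 7.7 Fx -6.0 Fy 0.6 tq [ 0.34  1.24 -0.59] rot [ 0.06 -0.04  0.09]
t 29.15 s 52.0 lat -0.0 up -4.4 mm Fn 8.1 Fx -5.7 Fy -0.2 tq [ 0.15  1.43 -0.74] rot [ 0.06 -0.06  0.09]
t 29.45 s 55.0 lat -0.2 up 35.3 mm Fn -0.3 Fx -1.0 Fy -0.6 tq [0.79 0.4  0.03] rot [0.07 0.04 0.07]
```

```bash
python3 -m inch '{"travel":[[0.165,0,0],[0.165,0,0],[0.165,0,0],[0,0,0.06],[0,0,0.06],[0,0,0.03],[0,0,0.02],[0,0,0.02],[0,0,0.002],[0,0,0]],"rot":[[0,0,0],[0,0,0],[0,0,0],[0,0,0],[0,0,0],[0,0,0],[0,0,0],[0,0,0],[0,0,0],[0,0,0]]}' >/dev/null; python3 st.py; python3 -m inch '{"travel":[[-0.04,0,0],[-0.05,0,0],[-0.05,0,0],[-0.05,0,0]],"rot":[[0,0,0],[0,0,0],[0,0,0],[0,0,0]]}'>/dev/null; python3 st.py
python3 - <<'E'
from h import *
snap('wrist','w21.png')
E
```

```text
t 30.45 s -43.4 lat -0.5 up -4.5 mm Fn 8.3 Fx -1.2 Fy -3.8 tq [-0.06 -0.43  0.05] rot [0.03 0.05 0.02]
t 30.85 s -5.6 lat 0.2 up -4.3 mm Fn 7.8 Fx -4.9 Fy 0.3 tq [ 0.39  1.08 -0.47] rot [0.09 0.01 0.08]
```

View pics/w21.png

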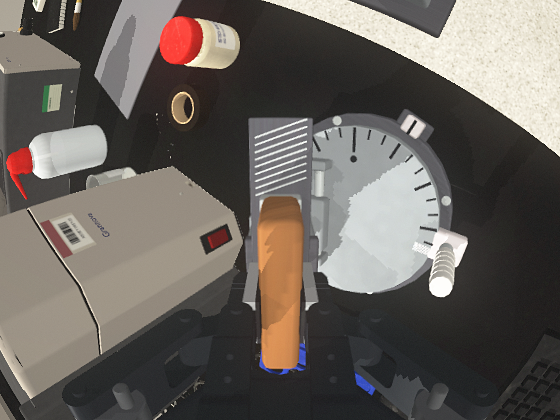

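```bash
python3 -m inch '{"travel":[[-0.05,0,0],[-0.05,0,0],[-0.05,0,0],[-0.05,0,0],[-0.05,0,0],[-0.04,0,0]],"rot":[[0,0,0],[0,0,0],[0,0,0],[0,0,0],[0,0,0],[0,0,0]]}' >/dev/null; python3 st.py; python3 -m inch '{"travel":[[-0.015,0,-0.05],[0,0,-0.08],[0,0,-0.06],[0.165,0,0],[0.165,0,0],[0.165,0,0],[0,0,0.06],[0,0,0.06],[0,0,0.03],[0,0,0.02],[0,0,0.02],[0,0,0.004],[0,0,0]],"rot":[[0,0,0],[0,0,0],[0,0,0],[0,0,0],[0,0,0],[0,0,0],[0,0,0],[0,0,0],[0,0,0],[0,0,0],[0,0,0],[0,0,0],[0,0,0]]}'>/dev/null; python3 st.py; python3 -m inch '{"travel":[[-0.04,0,0],[-0.05,0,0],[-0.05,0,0],[-0.05,0,0]],"rot":[[0,0,0],[0,0,0],[0,0,0],[0,0,0]]}'>/dev/null; python3 st.py;  python3 -m inch '{"travel":[[-0.05,0,0],[-0.05,0,0],[-0.05,0,0],[-0.05,0,0],[-0.05,0,0],[-0.04,0,0]],"rot":[[0,0,0],[0,0,0],[0,0,0],[0,0,0],[0,0,0],[0,0,0]]}' >/dev/null; python3 st.py
```

```text
t 31.5 s 52.1 lat 0.2 up -4.5 mm Fn 7.2 Fx -6.2 Fy 0.2 tq [ 0.18  1.49 -0.76] rot [ 0.08 -0.03  0.08]
t 32.8 s -43.3 lat -0.5 up -5.2 mm Fn 9.7 Fx -0.6 Fy -3.7 tq [-0.14 -0.42 -0.02] rot [0.03 0.06 0.01]
t 33.2 s -5.6 lat 0.2 up -5.0 mm Fn 8.6 Fx -6.0 Fy 0.1 tq [ 0.35  1.11 -0.49] rot [0.1  0.01 0.08]
t 33.8 s 52.3 lat 0.3 up -5.1 mm Fn 8.9 Fx -6.2 Fy 0.2 tq [ 0.18  1.55 -0.83] rot [ 0.1  -0.03  0.08]
```

```bash
python3 -m inch '{"travel":[[-0.015,0,-0.05],[0,0,-0.08],[0,0,-0.06],[0.165,0,0],[0.165,0,0],[0.165,0,0],[0,0,0.06],[0,0,0.06],[0,0,0.03],[0,0,0.02],[0,0,0.02],[0,0,0.002],[0,0,0]],"rot":[[0,0,0],[0,0,0],[0,0,0],[0,0,0],[0,0,0],[0,0,0],[0,0,0],[0,0,0],[0,0,0],[0,0,0],[0,0,0],[0,0,0],[0,0,0]]}'>/dev/null; python3 st.py; python3 -m inch '{"travel":[[-0.04,0,0],[-0.05,0,0],[-0.05,0,0],[-0.05,0,0]],"rot":[[0,0,0],[0,0,0],[0,0,0],[0,0,0]]}'>/dev/null; python3 st.py;  python3 -m inch '{"travel":[[-0.05,0,0],[-0.05,0,0],[-0.05,0,0],[-0.05,0,0],[-0.05,0,0],[-0.04,0,0]],"rot":[[0,0,0],[0,0,0],[0,0,0],[0,0,0],[0,0,0],[0,0,0]]}' >/dev/null; python3 st.py
python3 -m inch '{"travel":[[-0.015,0,-0.05],[0,0,-0.08],[0,0,-0.06],[0.165,0,0],[0.165,0,0],[0.165,0,0],[0,0,0.06],[0,0,0.06],[0,0,0.03],[0,0,0.02],[0,0,0.02],[0,0,0],[0,0,0]],"rot":[[0,0,0],[0,0,0],[0,0,0],[0,0,0],[0,0,0],[0,0,0],[0,0,0],[0,0,0],[0,0,0],[0,0,0],[0,0,0],[0,0,0],[0,0,0]]}'>/dev/null; python3 st.py; python3 -m inch '{"travel":[[-0.04,0,0],[-0.05,0,0],[-0.05,0,0],[-0.05,0,0]],"rot":[[0,0,0],[0,0,0],[0,0,0],[0,0,0]]}'>/dev/null; python3 st.py;  python3 -m inch '{"travel":[[-0.05,0,0],[-0.05,0,0],[-0.05,0,0],[-0.05,0,0],[-0.05,0,0],[-0.04,0,0]],"rot":[[0,0,0],[0,0,0],[0,0,0],[0,0,0],[0,0,0],[0,0,0]]}' >/dev/null; python3 st.py
python3 -m inch '{"travel":[[-0.015,0,-0.06],[0,0,-0.12],[0,0,-0.18],[0.15,0,-0.1],[0.15,0,0],[0,0,0],[0,0,0]],"rot":[[0,0,0],[0,0,0],[0,0,0],[0,0,0],[0,0,0],[0,0,0],[0,0,0]]}'
python3 - <<'E'
from h import *
c=snap('wrist','w22.png');np.save('c22.npy',c['cam_to_world']); p,R=pose(); print(p)
D=down(159.6)
p,R=plan(p,R,[((.42,.08,.25),D,10),((.426,-.0968,.15),D,6)])
E
```

```text
t 35.1 s -43.2 lat -0.5 up -5.6 mm Fn 10.3 Fx -1.3 Fy -4.9 tq [-0.2  -0.49  0.06] rot [0.03 0.06 0.01]
t 35.5 s -5.5 lat 0.2 up -5.4 mm Fn 10.5 Fx -6.2 Fy 0.2 tq [ 0.33  1.14 -0.54] rot [0.1  0.01 0.08]
t 36.1 s 52.3 lat 0.3 up -5.5 mm Fn 10.1 Fx -6.1 Fy -0.4 tq [ 0.15  1.6  -0.84] rot [ 0.1  -0.03  0.08]
t 37.4 s -43.2 lat -0.6 up -5.6 mm Fn 8.9 Fx -0.6 Fy -4.5 tq [-0.22 -0.58 -0.04] rot [0.03 0.06 0.  ]
t 37.8 s -5.5 lat 0.2 up -5.4 mm Fn 10.3 Fx -6.4 Fy -0.8 tq [ 0.32  1.19 -0.54] rot [0.1  0.01 0.07]
t 38.4 s 52.3 lat 0.3 up -5.5 mm Fn 9.5 Fx -5.5 Fy 1.0 tq [ 0.11  1.65 -0.85] rot [ 0.1  -0.04  0.08]
time_s: 39.1
position: [0.445, 0.3433, 0.2485]
tcp_rot: [0.056, -0.21, 0.943, -0.252]
contact_force: [0.4, 0.4, -3.8]
opening: 0.194
[0.44538348 0.34330773 0.24815183]
16
{"travel":[[0.067,-0.099,0.056],[0.058,-0.107,0.052],[0.049,-0.113,0.048],[0.038,-0.119,0.043],[0.029,-0.124,0.038],[0.018,-0.127,0.032],[0.007,-0.129,0.026],[-0.003,-0.131,0.02],[-0.014,-0.131,0.013],[-0.024,-0.13,0.006],[-0.056,-0.136,0.083],[-0.056,-0.137,0.084],[-0.056,-0.136,0.083],[-0.056,-0.136,0.083],[-0.056,-0.137,0.083],[-0.056,-0.136,0.084]],"rot":[[-0.033,0.014,0.052],[-0.033,0.014,0.051],[-0.033,0.014,0.052],[-0.033,0.013,0.051],[-0.033,0.014,0.052],[-0.033,0.014,0.052],[-0.033,0.014,0.051],[-0.033,0.014,0.052],[-0.033,0.013,0.052],[-0.033,0.014,0.051],[0.0,0.0,0.0],[0.0,0.0,0.0],[0.0,0.0,0.0],[0.0,0.0,0.0],[0.0,0.0,0.0],[0.0,0.0,0.0]]}
```

View pics/w22.png

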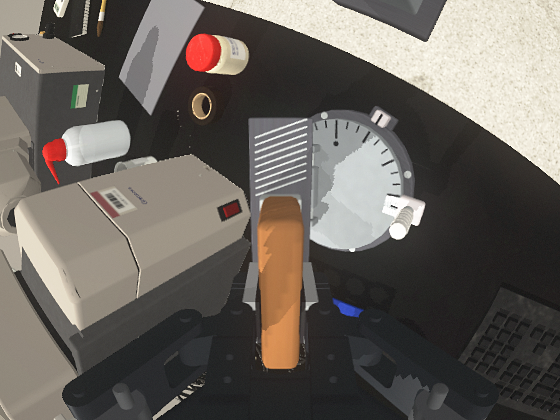

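Run:
```python
from h import *
p,R=pose(); 
D=down(165.5)
p,R=plan(p,R,[((.42,.08,.25),D,10),((.432,-.0915,.15),D,6)])
```

```text
16
{"travel":[[0.067,-0.099,0.056],[0.059,-0.106,0.052],[0.051,-0.113,0.048],[0.043,-0.118,0.042],[0.034,-0.122,0.038],[0.024,-0.126,0.031],[0.016,-0.129,0.026],[0.006,-0.131,0.019],[-0.003,-0.131,0.013],[-0.011,-0.132,0.006],[-0.046,-0.136,0.083],[-0.045,-0.136,0.084],[-0.046,-0.135,0.083],[-0.045,-0.136,0.083],[-0.046,-0.136,0.084],[-0.045,-0.136,0.083]],"rot":[[-0.033,0.012,0.045],[-0.034,0.012,0.045],[-0.033,0.012,0.045],[-0.034,0.012,0.045],[-0.033,0.012,0.045],[-0.034,0.012,0.045],[-0.033,0.012,0.045],[-0.033,0.012,0.044],[-0.034,0.012,0.045],[-0.033,0.013,0.045],[0.0,0.0,0.0],[0.0,0.0,0.0],[0.0,0.0,0.0],[0.0,0.0,0.0],[0.0,0.0,0.0],[0.0,0.0,0.0]]}
```

```bash
python3 -m inch '{"travel":[[0.067,-0.099,0.056],[0.059,-0.106,0.052],[0.051,-0.113,0.048],[0.043,-0.118,0.042],[0.034,-0.122,0.038],[0.024,-0.126,0.031],[0.016,-0.129,0.026],[0.006,-0.131,0.019],[-0.003,-0.131,0.013],[-0.011,-0.132,0.006],[-0.046,-0.136,0.083],[-0.046,-0.136,0.083],[-0.046,-0.136,0.083],[-0.046,-0.136,0.083],[-0.045,-0.136,0.083],[-0.045,-0.136,0.083],[0,0,0],[0,0,0],[0,0,0]],"rot":[[-0.033,0.012,0.045],[-0.034,0.012,0.045],[-0.033,0.012,0.045],[-0.034,0.012,0.045],[-0.033,0.012,0.045],[-0.034,0.012,0.045],[-0.033,0.012,0.045],[-0.033,0.012,0.044],[-0.034,0.012,0.045],[-0.033,0.013,0.045],[0,0,0],[0,0,0],[0,0,0],[0,0,0],[0,0,0],[0,0,0],[0,0,0],[0,0,0],[0,0,0]]}'
python3 - <<'E'
from h import *
c=snap('wrist','w23.png'); p,R=pose(); print(p,R.as_matrix().round(4).tolist(),robot.get_state()['contact_force'])
D=down(165.5); print((R.inv()*D).as_rotvec()/1.5)
E
```

```text
time_s: 41.05
position: [0.4323, -0.0915, 0.1506]
tcp_rot: [-0.0, 0.126, 0.992, -0.0]
contact_force: [-0.3, 0.4, -2.8]
opening: 0.194
[ 0.43224116 -0.09143635  0.15061349] [[-0.9686, 0.2487, -0.0006], [0.2487, 0.9686, -0.0006], [0.0004, -0.0007, -1.0]] [ 0.52524222 -0.26127227 -2.819845  ]
[-0.00049809 -0.00026922  0.00114696]
```

View pics/w23.png

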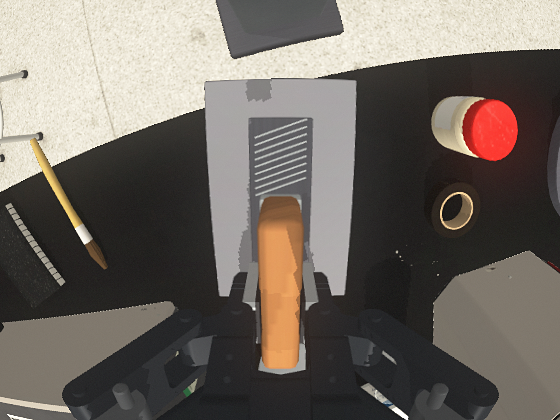

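```bash
python3 -m inch '{"travel":[[0,0,0.15],[0,0,0.15],[0,0,0.15],[0,0,0.08],[0,0,0.03],[0,0,0.015],[0,0,0.005],[0,0,0]],"rot":[[0,0,0],[0,0,0],[0,0,0],[0,0,0],[0,0,0],[0,0,0],[0,0,0],[0,0,0]]}'; python3 -m inch '{"travel":[[0,0,0.005],[0,0,0.005],[0,0,0]],"rot":[[0,0,0],[0,0,0],[0,0,0]]}'
```

```text
time_s: 41.9
position: [0.4321, -0.0922, 0.0348]
tcp_rot: [-0.0, 0.126, 0.992, -0.0]
contact_force: [-0.5, -0.4, -1.9]
opening: 0.194
time_s: 42.2
position: [0.4317, -0.0922, 0.0323]
tcp_rot: [-0.001, 0.126, 0.992, -0.0]
contact_force: [0.1, -0.2, -2.7]
opening: 0.196
```

```bash
python3 -m inch '{"travel":[[0,0,0.004],[0,0,0.003],[0,0,0.0]],"rot":[[0,0,0],[0,0,0],[0,0,0]]}'
```

```text
time_s: 42.5
position: [0.4316, -0.0921, 0.0309]
tcp_rot: [-0.001, 0.126, 0.992, -0.0]
contact_force: [-1.1, -0.8, 3.0]
opening: 0.192
```

Touching the mat (force flipped to +3 N). Release and back off.

```bash
python3 -m inch '{"travel":[[0,0,0],[0,0,0],[0,0,0],[0,0,0],[0,0,-0.05],[0,0,-0.15],[0,0,-0.22],[0,0,-0.22],[0,0,-0.22],[0,0,0],[0,0,0]],"rot":[[0,0,0],[0,0,0],[0,0,0],[0,0,0],[0,0,0],[0,0,0],[0,0,0],[0,0,0],[0,0,0],[0,0,0],[0,0,0]]}' 0.4
python3 - <<'E'
from h import *
snap('wrist','w24.png'); snap('top','t24.png'); snap('scene','s24.png')
i=cv2.imread('pics/s24.png');cv2.imwrite('pics/s24c.png',cv2.resize(i[250:330,195:275],None,fx=7.5,fy=7.5,interpolation=cv2.INTER_CUBIC))
E
```

```text
time_s: 43.6
position: [0.4319, -0.0924, 0.2038]
tcp_rot: [0.0, 0.126, 0.992, -0.001]
contact_force: [-0.5, 0.0, 0.9]
opening: 0.6
```

View pics/w24.png

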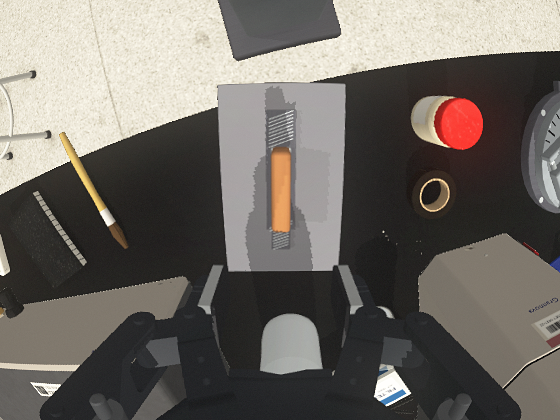

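View pics/s24c.png

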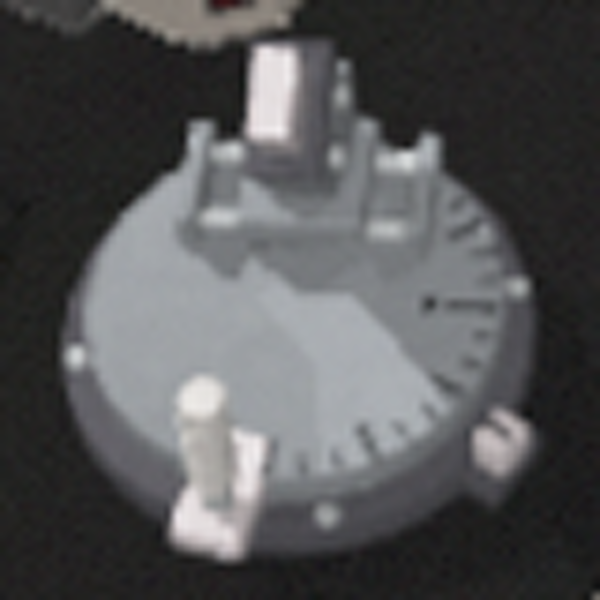

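View pics/t24.png

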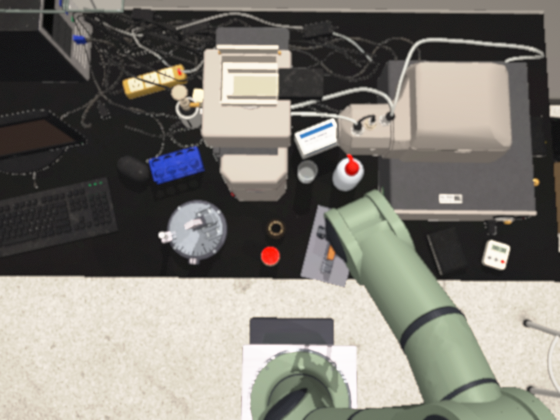

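```bash
python3 -c "
from rig import robot
print(robot.get_state()['time_s'],robot.hand_in())"
```

```text
the job is handed in; nothing more can be done
43.75 None
```

The job is done and handed in at 43.75 s, within the 72 s limit.

- **Clamp:** I turned it by its post to about 29°. With the file already in hand, a clearer view showed it slightly short. I put the file back on the mat, nudged the post and re-read about 30.5° (±0.5°) before any filing. After the strokes the index still lines up with the 30 tick in the wrist and scene pictures, judged by eye only.
- **Clamp readings:** Two earlier views disagreed, 30.2° and 28.8°. I put that down to the height of the index block and trusted the view along the index line.
- **Strokes:** I gave five forward strokes, toe leading, with the file held to within about 0.1° of the face angle. Each swept about 85 mm of the file across the bar.
- **Pressure:** The bar sank an estimated 4 to 6 mm, worked out from the pressing force and the tool height. The lowest single reading, at the end of stroke two, gave about 3.5 mm. I lifted the file about 35 mm clear for each return.
- **Setting down:** The file touched the mat with about 3 N and lies lengthwise in the middle of it. The gripper was clear above it at hand-in. In the last pictures the jar, tape, bottle, beaker and brush look undisturbed; I did not measure their positions.

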